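# Fetch the tin from behind the pepper mill

### The arm

A 7-joint arm with a two-finger parallel gripper is mounted at the origin on a cart in front of the work surface, level with it; the furniture and walls round the work are solid. World frame = base frame: x ahead of the robot, y to its left, z up, the work surface at z = 0. Lengths are in m, angles in rad, forces in N, time in s.
With the tool pointing down it reaches from about 0.425 to 0.875 m from the base axis. Payload 4.7 kg.
Tool frame: the origin (TCP) lies midway between the tips of the shut fingers; the grasp point (between the pads) lies 19 mm behind it (grasp_offset is the distance from the TCP to the grasp point, in m); z points along the fingers, x is the direction in which the jaws open and shut, and the axes are right-handed (so a half turn about z gives the same grasp; the last joint's range is limited). The gripper opens to 87 mm and grips with 3 to 60 N. Pads are 19 mm wide; open, the fingers measure 117 mm over their backs; the gripper's body (75 mm by 190 mm) begins 51 mm behind the grasp point.
Start: joints at [1.115, 0.321, -0.07, 1.45, 0.023, 1.371, -0.057], TCP at [0.294, -0.58, 0.223] pointing down, gripper open.
Joint ranges: [-2.86, 2.86], [-0.3, 2.09], [-1.38, 1.24], [0.06, 2.45], [-1.56, 4.7], [0.09, 2.05], [-2.69, 2.69]. Speed limits (rad/s): [2.57, 2.57, 3.14, 3.14, 3.14, 3.14, 3.14].

### API

Orientations are given as a 3x3 rotation matrix whose columns are the frame's x, y, z axes.
In Python, from workcell import * gives the robot as it stands.
- The arm moves only by the shell command python3 -m jog 'ROWS' [FORCE]. ROWS is JSON, a list of rows, each an object with "xyz": the shift along the tool's x, y, z in cm, a list of three; "angular": the turn, a rotation vector about the tool's x, y, z in degrees, a list of three; "jaw": the opening, from -1 (shut) to 1 (fully open). A call has 1 to 12 rows; each row shifts and turns the commanded pose from where the row before left it, along the tool's axes as they then stand; what a row does not reach is not made up. A row lasts 1/10 s, in which the tool goes at most 50 mm and 8.59 degrees, less where a joint would pass 70% of its speed; a pose out of reach is approached as far as the arm can. A call is refused whole if a number of a shift passes 5 or a number of a turn 8.59, either way. A call with a gripper value outside its range is refused whole. The fingers move at their own pace and stop on an object; FORCE is the grip in N (left out, the last holds). Time passes only in rows, so rows that do not move let the fingers close. It gives the time, the measured TCP pose, the force and the opening at its end, in the units of the state.
- get_obs(): the state, without advancing time (a new reading comes with each control period).
- get_image(name): name is "scene" or "top" or "wrist"; returns the picture (480x640x3 uint8, red, green, blue); there is no depth.
- get_calibration(name): a dict with "vfov" (degrees; the focal length in pixels is half the picture's height over the tangent of half this angle, whatever the lens; pixels are square), "cx", "cy" (the principal point, pixels), "pose" (4x4, takes a point from camera to world coordinates). Camera axes: x right, y down, z forward; pixel columns grow to the right and rows downward; lengths in m; the calibration is good to about 2 mm. The wrist camera is an equidistant fisheye: a pixel r from the principal point sees the ray r / f radians off the axis. A picture is of the moment at which its call begins: read the wrist's pose just before it. get_calibration takes no time and is no camera call; for the wrist camera it gives the pose at the moment of the call.
- job_done(): hands the job in, once; it reports no verdict.
Trained networks look in the newest picture that a camera, given by its name, has taken for a name from the list of things; names that differ only in an ending like _2 or _b are one class to them, and where a whole thing is asked for, a point or a joint stands for the part that bears it (a point fixed in the world has none). Each returns a list of dicts, best first, with "conf" (0 to 1); they miss things now and then, are a little off and sometimes report something else, mostly with a low value. They report only what shows in the picture. A call takes as long as a camera call.
- cut_out(query, camera): "mask" (480x640 bool, what is visible of it) and "bbox" ([left, top, right, bottom] in pixels, round what is visible of it).
The state is a dict: "time_s": time; "joint_pos": joint angles; "joint_vel": joint speeds; "effort": joint torques, N m; "eef_pos": TCP position; "orientation": TCP orientation; "ft_force": force on the tool from outside, world axes, zero at the start; "moment": the same for the moment, N m; "gripper_width": opening from 0.0 (shut) to 1.0 (fully open).
Only numpy, scipy, OpenCV 4.12 (cv2) and the standard library are available. Lean on these libraries where they do the work, as an engineer would, in place of code of your own. Each camera call takes 0.05 s, during which the arm holds its last target.

### The job

I need the tin that sits in the low rack behind the pepper mill: set the mill aside, upright, then draw the tin out by its ball knob onto the rack's deck, keeping it level, and let go of it there. Take it again by its sides, not by the knob, stand it wholly on the chopping board, lengthwise along the board, and see that the mill ends up standing on its cork disc in front of the rack again. Leave the salt shaker, the little cup and the tea light where they are.

Things in the scene. Friction and masses are not known exactly. Their poses are not given: they have to be found in the camera images.
- rack: fixed low wooden rack; origin on the worktop under the middle of the roof's front edge; +x points into the rack, +y to its left. In mm: floor and front deck 8 thick; deck x -170..0, y -80..80. Roof x 0..145, y -130..130, underside z 64, top z 78. Bay in the middle under the roof: y -33..33, walls at both sides, back wall at x 133, open only to the front (-x).
- disc (a point): centre of the thin round cork disc (100 mm diameter, flush with the deck, no step) on the deck's upper face, at x = -75 mm in the rack's frame: the mill's place
- mill_mid (a point): pepper mill, turned dark wood, one rigid piece, 0.18 kg, 170 mm tall; point on its axis 85 mm above its foot, z along its axis. Body 58 mm in diameter up to 122 mm; then a round head 49 mm in diameter, 123 to 159 mm above the foot (good to grip from above); a 12 mm button on top.
- tin_mid (a point): rectangular tin, blue with a white lid (lid fixed), 0.28 to 0.56 kg; this point is the centre of its body, 120 mm (x) by 56 mm (y) by 50 mm (z), 25 mm above its underside. At the start it stands in the bay under the roof, about 5 mm free at each side, its -x end with the knob facing out. It slides freely on the deck.
- tin_knob (a point): centre of the steel ball knob on the tin's front end: ball 18 mm in diameter on an 8 mm neck, 84 mm from the tin's centre along its -x and 32 mm above its underside. At the start it sticks out in front of the roof's edge, behind the mill. The knob is for pulling, not for carrying. A tin lifted before its rear end is clear of the roof catches on it.
- board: wooden chopping board, fixed, flat, 230 mm (its x) by 340 mm (its y, the long way) by 22 mm thick; origin at the centre of its underside, upper face 22 mm above the worktop
- salt_mid (a point): salt shaker, grey top, 44 mm diameter, 90 mm tall, standing on the rack's roof; point half-way up. Leave alone.
- cup_mid (a point): small brown cup with handle, 67 x 94 x 58 mm, standing on the rack's roof; point half-way up. Leave alone.
- light_mid (a point): tea light, 38 mm diameter, 15 mm tall, on the worktop to the right of the rack; point half-way up. Leave alone.

How it is judged:
On the way, in this order (a step that is already met when the one before it is completed fails the run):
1. the mill is set down upright off its disc (axis at least 90 mm from the disc's centre) and let go (horizontal distance between mill_mid and disc above 0.09 m and angle between mill_mid's own z axis and vertical below 0.1 rad and height (world z) of mill_mid below 0.115 m and contact force between the fingers and mill below 0.3 N), for 0.1 s.
2. the tin is drawn out so that its centre is in front of the roof, stands level on the rack's deck and is let go (x of tin_mid in the frame of rack between -0.18 and -0.01 m and y of tin_mid in the frame of rack between -0.08 and 0.08 m and z of tin_mid in the frame of rack below 0.04 m and angle between tin_mid's own z axis and vertical below 0.08 rad and contact force between the fingers and tin below 0.3 N), for 0.1 s.
3. the tin stands on the board, lengthwise, and is let go (x of tin_mid in the frame of board between -0.078 and 0.078 m and y of tin_mid in the frame of board between -0.108 and 0.108 m and z of tin_mid in the frame of board between 0.04 and 0.053 m and angle between the x axis of tin_mid and the y axis of board, either way round below 0.26 rad and angle between tin_mid's own z axis and vertical below 0.06 rad and contact force between the fingers and tin below 0.3 N), for 0.1 s.
At the end, for the whole second after the job is handed in: The tin stands upright and still on the board, its body wholly on it (centre within 78 mm across and 108 mm along), long side within 0.26 rad of the board's; the mill stands upright and still on the deck, axis within 25 mm of the cork disc's centre (x of tin_mid in the frame of board between -0.078 and 0.078 m and y of tin_mid in the frame of board between -0.108 and 0.108 m and z of tin_mid in the frame of board between 0.04 and 0.053 m and angle between the x axis of tin_mid and the y axis of board, either way round below 0.26 rad and angle between tin_mid's own z axis and vertical below 0.06 rad and linear speed of each of tin, mill below 0.01 m/s and horizontal distance between mill_mid and disc below 0.025 m and angle between mill_mid's own z axis and vertical below 0.1 rad and z of mill_mid in the frame of rack between 0.088 and 0.098 m); the robot touches nothing.
It fails at once if the tin is tipped by more than 0.35 rad (angle between tin_mid's own z axis and vertical above 0.35 rad).
It fails at once if the tin is carried by its knob (height (world z) of tin_mid above 0.06 m and distance between the grasp point and tin_knob below 0.03 m).
It fails at once if the mill is tipped by more than 0.5 rad (angle between mill_mid's own z axis and vertical above 0.5 rad).
It fails at once if the salt shaker, the little cup or the tea light is moved by more than 30 mm (distance of any of salt_mid, cup_mid, light_mid from where it was at the start of the episode above 0.03 m).
It also fails if it takes over 69 s, if anything falls off the work surface, if the arm or the gripper's body presses on something with over 40 N, if the wrist force passes 120 N, or if a joint passes its speed limit or range.

## Working session

There is one attempt and no reset: what is moved stays moved. The work goes in short steps, Python scripts to look and compute and a shell command to move; the robot and the scene stay as the last step left them, time stands still between calls to the robot, and variables do not carry over. Pictures are saved under pics/ and viewed, and the job is handed in when it is done.

```bash
mkdir -p pics; ls
python3 - <<'E'
from workcell import *
import cv2,numpy as np
o=get_obs(); print({k:np.round(v,3).tolist() for k,v in o.items()})
for n in ["scene","top"]:
    im=get_image(n); cv2.imwrite(f"pics/{n}0.png",im[:,:,::-1]); c=get_calibration(n); print(n,c["vfov"],c["cx"],c["cy"],np.round(c["pose"],3).tolist())
E
```

```text
pics
{'time_s': 0.0, 'joint_pos': [1.115, 0.322, -0.07, 1.452, 0.023, 1.371, -0.057], 'joint_vel': [-0.001, -0.002, -0.001, -0.001, 0.001, -0.0, -0.0], 'effort': [-0.001, -49.129, -0.404, -31.253, -0.064, 0.044, 0.0], 'eef_pos': [0.294, -0.579, 0.221], 'orientation': [[0.453, -0.892, -0.001], [-0.892, -0.453, 0.002], [-0.002, 0.0, -1.0]], 'ft_force': [0.312, -0.058, 0.248], 'moment': [-0.013, 0.013, -0.017], 'gripper_width': 0.998}
scene 47.53962400110257 318.9238083252639 244.0603332328134 [[-0.569, -0.556, 0.605, -0.123], [-0.822, 0.404, -0.401, 0.472], [-0.022, -0.726, -0.687, 0.929], [0.0, 0.0, 0.0, 1.0]]
top 46.07062990069283 325.1489886819224 231.55334912991748 [[-0.029, -0.993, 0.118, 0.447], [-1.0, 0.029, -0.002, -0.019], [-0.001, -0.118, -0.993, 1.188], [0.0, 0.0, 0.0, 1.0]]
```

View pics/scene0.png

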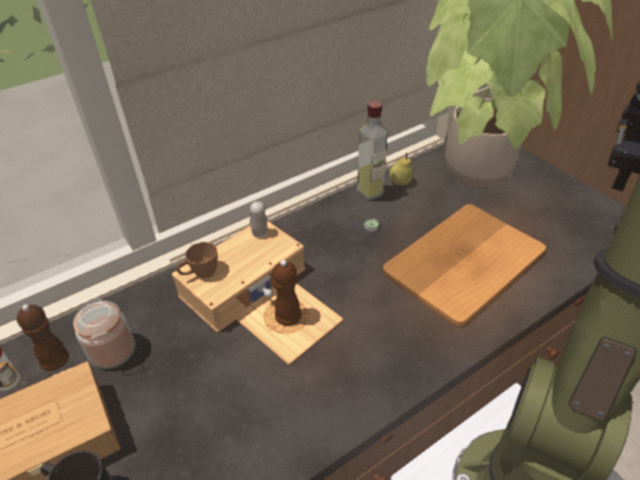

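View pics/top0.png

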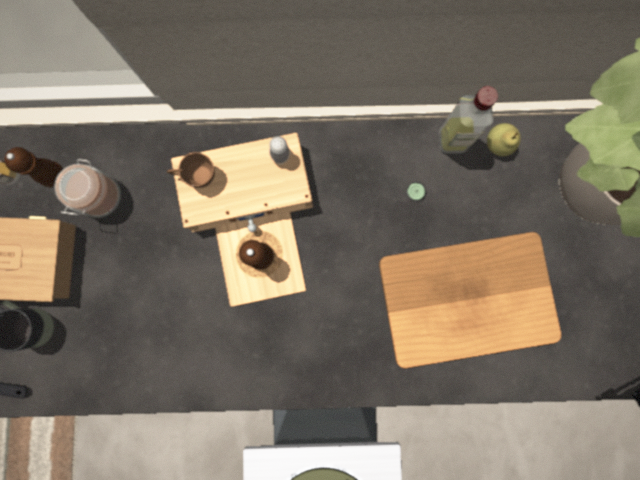

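The top view shows the rack's roof at about (172–311, 136–227), the mill on its disc at (257,254), the board at (380–560, 234–366) and the tea light at (416,191). There is a second mill at the far left (20,160), which is a decoy.

```bash
cat > h.py <<'E'
from workcell import *
import numpy as np, cv2
from scipy.optimize import least_squares
def K(c):
    f=240/np.tan(np.radians(c["vfov"])/2); return f,c["cx"],c["cy"]
def proj(c,P):
    f,cx,cy=K(c); T=np.linalg.inv(c["pose"]); q=np.atleast_2d(P)@T[:3,:3].T+T[:3,3]
    return np.c_[f*q[:,0]/q[:,2]+cx, f*q[:,1]/q[:,2]+cy]
def back(c,uv,z):
    f,cx,cy=K(c); R=c["pose"][:3,:3];t=c["pose"][:3,3]
    d=R@np.array([(uv[0]-cx)/f,(uv[1]-cy)/f,1]); return t+d*(z-t[2])/d[2]
def se2(p,L):
    c,s=np.cos(p[2]),np.sin(p[2]); L=np.atleast_2d(L)
    return np.c_[p[0]+c*L[:,0]-s*L[:,1],p[1]+s*L[:,0]+c*L[:,1],L[:,2]]
E
python3 - <<'E'
from h import *
for n in ["top","scene"]:
    im=get_image(n)
    for q in ["rack","board","mill_mid","tin_mid","tin_knob","disc","light_mid","salt_mid","cup_mid"]:
        for d in cut_out(q,n)[:2]:
            m=d["mask"].astype(np.uint8); 
            if m.sum()<5: continue
            pts=cv2.findNonZero(m); r=cv2.minAreaRect(pts)
            print(n,q,round(d["conf"],2),np.round(d["bbox"]).tolist(),int(m.sum()),np.round(pts.mean((0,1)),1).tolist(), np.round(cv2.boxPoints(r)).tolist() if q in("rack","board") else "")
im=cv2.imread("pics/top0.png"); 
cv2.imwrite("pics/t_rack.png",cv2.resize(im[125:315,160:320],None,fx=3,fy=3,interpolation=cv2.INTER_CUBIC))
cv2.imwrite("pics/t_board.png",cv2.resize(im[220:375,370:570],None,fx=3.5,fy=3.5,interpolation=cv2.INTER_CUBIC))
im=cv2.imread("pics/scene0.png"); 
cv2.imwrite("pics/s_rack.png",cv2.resize(im[190:370,165:350],None,fx=3,fy=3,interpolation=cv2.INTER_CUBIC))
E
```

```text
top rack 0.92 [174.0, 135.0, 314.0, 305.0] 13370 [251.3, 214.5] [[170.0, 158.0], [298.0, 132.0], [329.0, 286.0], [201.0, 312.0]]
top board 0.79 [376.0, 233.0, 566.0, 365.0] 18683 [469.1, 299.6] [[378.0, 257.0], [544.0, 229.0], [563.0, 342.0], [397.0, 370.0]]
top mill_mid 0.9 [239.0, 238.0, 274.0, 269.0] 824 [256.4, 253.3] 
top tin_mid 0.44 [240.0, 212.0, 263.0, 233.0] 174 [251.1, 220.3] 
top tin_knob 0.48 [240.0, 212.0, 263.0, 231.0] 152 [251.8, 220.3] 
top disc 0.86 [171.0, 134.0, 310.0, 306.0] 13715 [251.3, 214.8] 
top light_mid 0.68 [408.0, 181.0, 426.0, 201.0] 267 [416.3, 190.5] 
top light_mid 0.27 [173.0, 136.0, 311.0, 304.0] 13182 [251.5, 214.7] 
top salt_mid 0.75 [268.0, 135.0, 290.0, 166.0] 509 [278.8, 149.9] 
top cup_mid 0.57 [380.0, 232.0, 563.0, 368.0] 18886 [469.1, 299.7] 
top cup_mid 0.48 [242.0, 211.0, 260.0, 232.0] 155 [250.9, 220.7] 
scene rack 0.94 [173.0, 224.0, 341.0, 366.0] 10308 [255.8, 293.3] [[166.0, 276.0], [278.0, 207.0], [351.0, 326.0], [239.0, 395.0]]
scene board 0.9 [382.0, 206.0, 542.0, 328.0] 10860 [462.7, 264.0] [[379.0, 269.0], [479.0, 176.0], [547.0, 250.0], [447.0, 343.0]]
scene mill_mid 0.8 [272.0, 262.0, 303.0, 328.0] 1510 [285.8, 294.6] 
scene tin_mid 0.9 [246.0, 279.0, 270.0, 304.0] 358 [259.9, 289.5] 
scene tin_mid 0.32 [174.0, 221.0, 343.0, 365.0] 10067 [255.7, 293.6] 
scene tin_knob 0.81 [248.0, 276.0, 272.0, 300.0] 394 [259.9, 289.5] 
scene disc 0.58 [174.0, 220.0, 345.0, 364.0] 10365 [255.8, 293.4] 
scene light_mid 0.55 [364.0, 218.0, 381.0, 234.0] 206 [370.6, 224.8] 
scene salt_mid 0.73 [251.0, 202.0, 271.0, 240.0] 591 [257.6, 220.7] 
scene salt_mid 0.47 [384.0, 204.0, 544.0, 329.0] 10916 [462.8, 263.9] 
scene cup_mid 0.62 [174.0, 242.0, 216.0, 283.0] 1049 [199.9, 259.8] 
scene cup_mid 0.29 [175.0, 223.0, 344.0, 368.0] 10418 [256.0, 293.7]
```

View pics/t_rack.png

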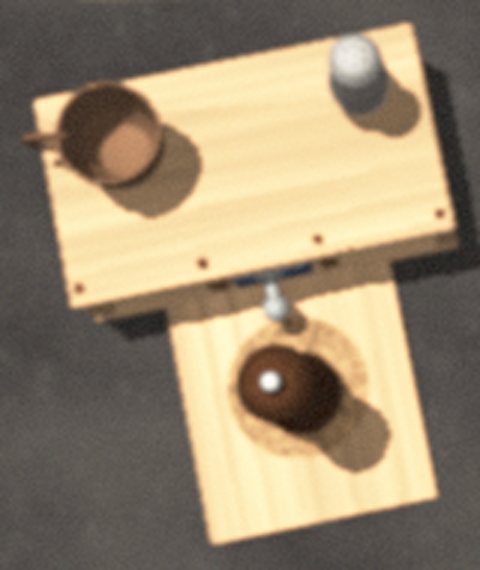

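View pics/t_board.png

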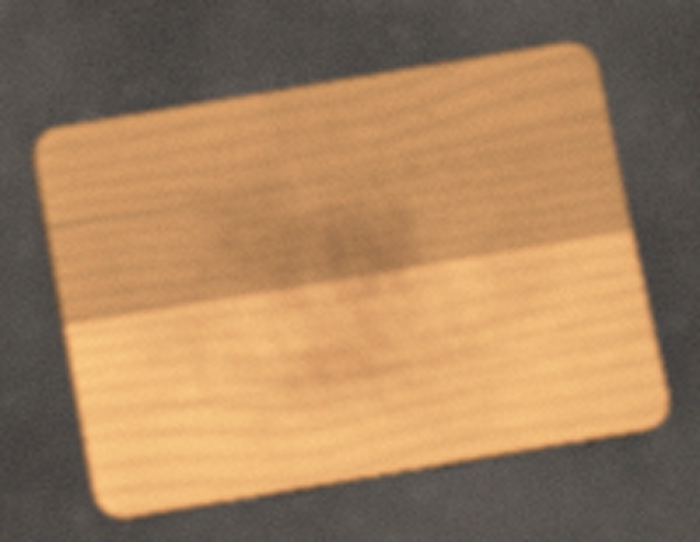

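View pics/s_rack.png

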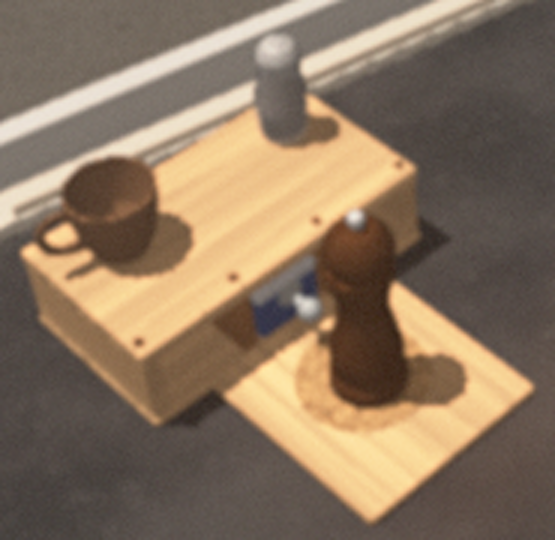

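```bash
cat > meas.py <<'E'
from h import *
ct=get_calibration("top"); cs=get_calibration("scene")
def T(*a): return np.array(a,float)/3+[160,125]
def S(*a): return np.array(a,float)/3+[165,190]
L=np.array([[.145,.13,.078],[.145,-.13,.078],[0,-.13,.078],[0,.13,.078],[-.17,.08,.008],[-.17,-.08,.008]])
pt=[T(34,98),T(412,24),T(456,231),T(71,309),T(212,545),T(437,496)]
ps=[None,None,S(415,170),S(143,355),S(373,522),S(533,386)]
idx=[2,3,4,5]
def res(p,both=True):
    W=se2(p,L); r=(proj(ct,W)-pt)
    r2=proj(cs,W[idx])-[ps[i] for i in idx]
    return r,r2
for w in (0,1):
    s=least_squares(lambda p:np.r_[res(p)[0].ravel(),w*res(p)[1].ravel()],[.6,.1,0])
    print("rack",w,s.x.round(4)); print(res(s.x)[0].round(1).tolist(),res(s.x)[1].round(1).tolist())
rack=s.x
B=lambda a,b:np.array([a,b])/3.5+[370,220]
pb=[B(34,130),B(594,40),B(671,425),B(100,522)]
Lb=np.array([[.115,.17,.022],[.115,-.17,.022],[-.115,-.17,.022],[-.115,.17,.022]])
s=least_squares(lambda p:(proj(ct,se2(p,Lb))-pb).ravel(),[.6,-.3,0]); print("board",s.x.round(4),(proj(ct,se2(s.x,Lb))-pb).round(1).tolist())
def tri(u,v):
    s=least_squares(lambda P:np.r_[(proj(ct,P)-u).ravel(),(proj(cs,P)-v).ravel()],[.6,.1,.1]); return s.x.round(4),np.abs(s.fun).max().round(2)
print("button",tri(T(270,381),S(355,219)), back(ct,T(270,381),.174).round(4))
print("knob",tri(T(276,303),S(308,306)), back(ct,T(276,303),.042).round(4))
print("disc",se2(rack,[[-.075,0,.008]]).round(4))
print("light",back(ct,(416.3,190.5),.012).round(4))
print("knob in rack?",se2(rack,[[-.03,0,.04]]).round(4))
E
python3 meas.py
```

```text
rack 0 [0.617  0.1312 0.1766]
[[-0.3, 0.2], [0.4, -0.8], [0.2, -0.5], [-0.0, -0.1], [-0.5, 0.3], [0.2, 0.8]] [[1.9, -1.0], [0.0, 1.1], [0.3, 0.0], [1.9, 0.1]]
rack 1 [0.6175 0.1318 0.1764]
[[-0.6, -0.0], [0.1, -1.0], [-0.2, -0.7], [-0.3, -0.4], [-0.8, -0.0], [-0.1, 0.5]] [[1.6, -1.0], [-0.4, 1.1], [-0.1, -0.0], [1.5, 0.1]]
board [ 0.4375 -0.3139  0.131 ] [[-1.0, -0.2], [0.2, -0.4], [1.2, 0.6], [-0.5, -0.0]]
button (array([0.5353, 0.1169, 0.1753]), np.float64(1.12)) [0.5343 0.1156 0.174 ]
knob (array([0.5996, 0.1292, 0.0401]), np.float64(0.39)) [0.5988 0.1283 0.042 ]
disc [[0.5437 0.1186 0.008 ]]
light [ 0.6685 -0.2163  0.012 ]
knob in rack? [[0.588  0.1265 0.04  ]]
```

```bash
cat > plan.py <<'E'
# usage: plan.py X Y Z YAWDEG(of tool x)  -> shift in tool axes (cm) and turn; yaw nan = keep
import sys
from h import *
from scipy.spatial.transform import Rotation as Ro
x,y,z,yaw=map(float,sys.argv[1:5])
o=get_obs(); R=np.array(o["orientation"]); p=np.array(o["eef_pos"])
print("t",round(o["time_s"],2),"pos",p.round(4),"yaw",np.degrees(np.arctan2(R[1,0],R[0,0])).round(2),"F",np.round(o["ft_force"],1),"w",round(float(o["gripper_width"])*87,1),"j",np.round(o["joint_pos"],2))
print("shift cm in tool axes",(R.T@(np.array([x,y,z])-p)*100).round(2))
if yaw==yaw:
    a=np.radians(yaw); Rt=np.array([[np.cos(a),np.sin(a),0],[np.sin(a),-np.cos(a),0],[0,0,-1]])
    print("turn deg",np.degrees(Ro.from_matrix(R.T@Rt).as_rotvec()).round(2))
    print("shift after turn",(Rt.T@(np.array([x,y,z])-p)*100).round(2))
E
python3 plan.py 0.535 0.1165 0.26 -79.9
```

```text
t 1.1 pos [ 0.2942 -0.5796  0.2226] yaw -63.08 F [-0.3 -0.5 -0.4] w 87.1 j [ 1.12  0.32 -0.07  1.45  0.02  1.37 -0.06]
shift cm in tool axes [-51.17 -52.98  -3.75]
turn deg [ 0.   -0.   16.82]
shift after turn [-64.31 -35.91  -3.74]
```

```bash
python3 -m jog '[{"xyz":[0,0,-2],"angular":[0,0,8.4],"jaw":1},{"xyz":[0,0,-1.7],"angular":[0,0,8.4],"jaw":1},{"xyz":[-3.2,-1.8,0],"angular":[0,0,0],"jaw":1},{"xyz":[-3.2,-1.8,0],"angular":[0,0,0],"jaw":1},{"xyz":[-3.2,-1.8,0],"angular":[0,0,0],"jaw":1},{"xyz":[-3.2,-1.8,0],"angular":[0,0,0],"jaw":1},{"xyz":[-3.2,-1.8,0],"angular":[0,0,0],"jaw":1},{"xyz":[-3.2,-1.8,0],"angular":[0,0,0],"jaw":1},{"xyz":[-3.2,-1.8,0],"angular":[0,0,0],"jaw":1},{"xyz":[-3.2,-1.8,0],"angular":[0,0,0],"jaw":1},{"xyz":[-3.2,-1.8,0],"angular":[0,0,0],"jaw":1},{"xyz":[-3.2,-1.8,0],"angular":[0,0,0],"jaw":1}]'; python3 plan.py 0.535 0.1165 0.26 -79.9
```

```text
time_s: 2.3
eef_pos: [0.4156, -0.2315, 0.2598]
orientation: [[0.176, -0.984, 0.001], [-0.984, -0.176, -0.001], [0.001, -0.0, -1.0]]
ft_force: [0.3, 0.9, -0.2]
gripper_width: 1.002
t 2.3 pos [ 0.4156 -0.2315  0.2598] yaw -79.89 F [ 0.3  0.9 -0.2] w 87.2 j [ 0.77 -0.06 -0.3   1.8  -0.02  1.4  -0.92]
shift cm in tool axes [-3.216e+01 -1.787e+01 -3.000e-02]
turn deg [-0.03 -0.04  0.01]
shift after turn [-3.217e+01 -1.786e+01 -2.000e-02]
```

```bash
python3 -m jog '[{"xyz":[-3.2,-1.8,0],"angular":[0,0,0],"jaw":1},{"xyz":[-3.2,-1.8,0],"angular":[0,0,0],"jaw":1},{"xyz":[-3.2,-1.8,0],"angular":[0,0,0],"jaw":1},{"xyz":[-3.2,-1.8,0],"angular":[0,0,0],"jaw":1},{"xyz":[-3.2,-1.8,0],"angular":[0,0,0],"jaw":1},{"xyz":[-3.2,-1.8,0],"angular":[0,0,0],"jaw":1},{"xyz":[-3.2,-1.8,0],"angular":[0,0,0],"jaw":1},{"xyz":[-3.2,-1.8,0],"angular":[0,0,0],"jaw":1},{"xyz":[0,0,0],"angular":[0,0,0],"jaw":1}]'; python3 plan.py 0.535 0.1165 0.26 -79.9
```

```text
time_s: 3.2
eef_pos: [0.5125, 0.0508, 0.2599]
orientation: [[0.185, -0.983, 0.001], [-0.983, -0.185, 0.003], [-0.003, -0.002, -1.0]]
ft_force: [0.1, -0.0, 0.5]
gripper_width: 1.003
t 3.2 pos [0.5125 0.0508 0.2599] yaw -79.36 F [ 0.1 -0.   0.5] w 87.3 j [ 0.48  0.05 -0.64  1.71  0.02  1.4  -1.55]
shift cm in tool axes [-6.04 -3.42  0.02]
turn deg [-0.1   0.17  0.54]
shift after turn [-6.07 -3.36 -0.01]
```

```bash
python3 -m jog '[{"xyz":[-3,-1.7,0],"angular":[0,0,0.5],"jaw":1},{"xyz":[-3.05,-1.7,0],"angular":[0,0,0],"jaw":1},{"xyz":[0,0,0],"angular":[0,0,0],"jaw":1}]'; python3 plan.py 0.535 0.1165 0.26 -79.9
cat >> h.py <<'E'
def wback(c,uv,z):
    f,cx,cy=K(c); v=np.array([uv[0]-cx,uv[1]-cy]); r=np.hypot(*v); th=r/f
    d=np.r_[v/max(r,1e-9)*np.sin(th),np.cos(th)]; d=c["pose"][:3,:3]@d; t=c["pose"][:3,3]
    return t+d*(z-t[2])/d[2]
def wproj(c,P):
    f,cx,cy=K(c); T=np.linalg.inv(c["pose"]); q=T[:3,:3]@np.asarray(P)+T[:3,3]
    n=np.hypot(q[0],q[1]); th=np.arctan2(n,q[2]); return np.array([cx,cy])+f*th*q[:2]/n
def snap(name,fn):
    c=get_calibration(name); im=get_image(name); cv2.imwrite(fn,im[:,:,::-1]); return c,im
E
python3 - <<'E'
from h import *
c,im=snap("wrist","pics/w1.png"); print(c["vfov"],c["cx"],c["cy"],np.round(c["pose"],3).tolist())
print(wproj(c,[.535,.1165,.176]))
E
```

```text
time_s: 3.5
eef_pos: [0.5352, 0.115, 0.2597]
orientation: [[0.174, -0.985, 0.0], [-0.985, -0.174, 0.004], [-0.003, -0.001, -1.0]]
ft_force: [-0.1, 0.4, -0.6]
gripper_width: 0.997
t 3.5 pos [0.5352 0.115  0.2597] yaw -79.98 F [-0.1  0.4 -0.6] w 86.7 j [ 0.38  0.13 -0.7   1.63  0.08  1.41 -1.72]
shift cm in tool axes [-0.15 -0.01 -0.03]
turn deg [-0.06  0.19 -0.08]
shift after turn [-0.15 -0.01 -0.03]
65.70646984690485 319.50496829812187 239.73059318724125 [[0.174, -0.938, -0.3, 0.619], [-0.985, -0.167, -0.051, 0.129], [-0.002, 0.304, -0.953, 0.421], [0.0, 0.0, 0.0, 1.0]]
[316.73916315 248.46985246]
```

View pics/w1.png

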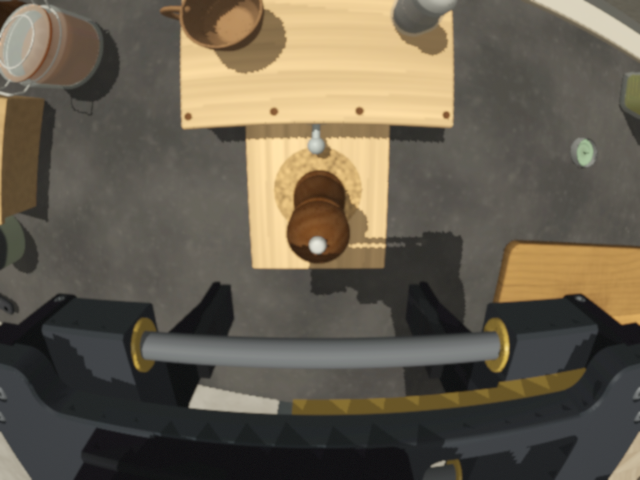

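The wrist view shows the mill's button at (318,244), the knob at (316,146), and the roof's front edge from (184,128) to (453,126).

```bash
python3 - <<'E'
from h import *
c=get_calibration("wrist")
print("btn",wback(c,(318,244),.175).round(4),"knob",wback(c,(316.5,145),.042).round(4))
print("roofFL",wback(c,(183,127),.078).round(4),"FR",wback(c,(453,126),.078).round(4),"deck L",wback(c,(253,268),.008).round(4),"R",wback(c,(384,268),.008).round(4))
print(se2([.617,.1315,.1764],[[0,.13,.078],[0,-.13,.078],[-.17,.08,.008],[-.17,-.08,.008]]).round(4))
E
python3 plan.py 0.538 0.1165 0.13 -79.9
```

```text
btn [0.5379 0.113  0.175 ] knob [0.5975 0.1254 0.042 ]
roofFL [0.5989 0.254  0.078 ] FR [0.6435 0.0022 0.078 ] deck L [0.4393 0.1765 0.008 ] R [0.4665 0.0204 0.008 ]
[[0.5942 0.2595 0.078 ]
 [0.6398 0.0035 0.078 ]
 [0.4356 0.1804 0.008 ]
 [0.4637 0.0229 0.008 ]]
t 3.55 pos [0.535  0.112  0.2595] yaw -80.13 F [-0.   0.4 -0.3] w 86.9 j [ 0.39  0.13 -0.7   1.63  0.09  1.41 -1.72]
shift cm in tool axes [-0.38 -0.38 12.95]
turn deg [ 0.01  0.06 -0.23]
shift after turn [-0.39 -0.38 12.95]
```

```bash
python3 -m jog '[{"xyz":[-0.1,-0.25,2],"angular":[0,0,0],"jaw":1},{"xyz":[-0.1,0,3],"angular":[0,0,0],"jaw":1},{"xyz":[0,0,3],"angular":[0,0,0],"jaw":1},{"xyz":[0,0,3],"angular":[0,0,0],"jaw":1},{"xyz":[0,0,1.9],"angular":[0,0,0],"jaw":1},{"xyz":[0,0,0],"angular":[0,0,0],"jaw":1},{"xyz":[0,0,0],"angular":[0,0,0],"jaw":1}]' ; python3 plan.py 0.5375 0.114 0.13 -79.9
python3 - <<'E'
from h import *
c,im=snap("wrist","pics/w2.png"); snap("scene","pics/s2.png")
print(wproj(c,[.5375,.114,.176]))
E
```

```text
time_s: 4.25
eef_pos: [0.5375, 0.1109, 0.131]
orientation: [[0.166, -0.986, 0.0], [-0.986, -0.166, -0.001], [0.001, 0.0, -1.0]]
ft_force: [0.5, 0.2, 0.6]
gripper_width: 0.999
t 4.25 pos [0.5375 0.1109 0.131 ] yaw -80.47 F [0.5 0.2 0.6] w 86.9 j [ 0.36  0.23 -0.69  1.8   0.16  1.16 -1.78]
shift cm in tool axes [-0.31 -0.05  0.1 ]
turn deg [ 0.   -0.04 -0.57]
shift after turn [-0.31 -0.06  0.1 ]
[310.06898238 358.02012508]
```

View pics/w2.png

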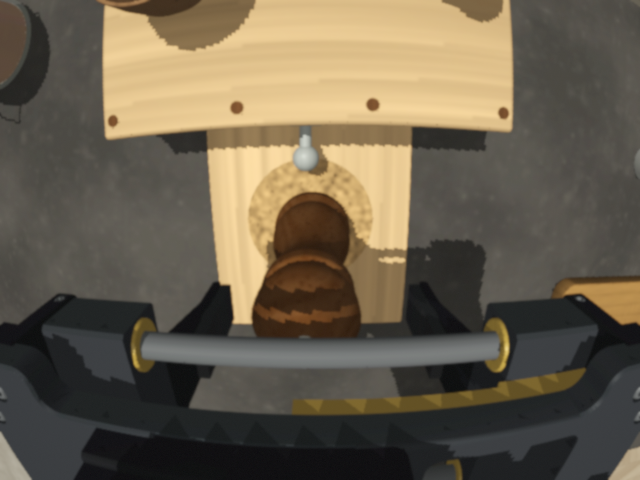

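```bash
python3 -m jog '[{"xyz":[-0.35,0,0],"angular":[0,0,-0.5],"jaw":1},{"xyz":[0,0,0],"angular":[0,0,0],"jaw":0.3},{"xyz":[0,0,0],"angular":[0,0,0],"jaw":-1},{"xyz":[0,0,0],"angular":[0,0,0],"jaw":-1},{"xyz":[0,0,0],"angular":[0,0,0],"jaw":-1},{"xyz":[0,0,0],"angular":[0,0,0],"jaw":-1},{"xyz":[0,0,0],"angular":[0,0,0],"jaw":-1},{"xyz":[0,0,0],"angular":[0,0,0],"jaw":-1}]' 20 ; python3 plan.py 0.5375 0.114 0.15 -79.9
```

```text
time_s: 5.15
eef_pos: [0.5366, 0.1158, 0.1305]
orientation: [[0.176, -0.984, -0.0], [-0.984, -0.176, 0.0], [-0.0, 0.0, -1.0]]
ft_force: [-0.6, 0.3, -0.7]
gripper_width: 0.543
t 5.15 pos [0.5366 0.1158 0.1305] yaw -79.88 F [-0.6  0.3 -0.7] w 47.3 j [ 0.35  0.24 -0.69  1.8   0.16  1.16 -1.78]
shift cm in tool axes [ 0.19 -0.05 -1.95]
turn deg [0.01 0.01 0.02]
shift after turn [ 0.19 -0.05 -1.95]
```

```bash
python3 -m jog '[{"xyz":[0,0,-1],"angular":[0,0,0],"jaw":-1},{"xyz":[0,0,-1.5],"angular":[0,0,0],"jaw":-1},{"xyz":[0,0,-1.5],"angular":[0,0,0],"jaw":-1},{"xyz":[-1,0.2,0],"angular":[0,0,0],"jaw":-1},{"xyz":[-2.5,0.5,0],"angular":[0,0,0],"jaw":-1},{"xyz":[-3,0.6,0],"angular":[0,0,0],"jaw":-1},{"xyz":[-3,0.6,0],"angular":[0,0,0],"jaw":-1},{"xyz":[-3,0.6,0],"angular":[0,0,0],"jaw":-1},{"xyz":[-3,0.6,0],"angular":[0,0,0],"jaw":-1},{"xyz":[-2.5,0.5,0],"angular":[0,0,0],"jaw":-1},{"xyz":[-1,0.1,0],"angular":[0,0,0],"jaw":-1},{"xyz":[0,0,0],"angular":[0,0,0],"jaw":-1}]' ; python3 plan.py 0.4665 0.296 0.1235 -79.9;  python3 - <<'E'
from h import *
snap("scene","pics/s3.png")
E
```

```text
time_s: 6.35
eef_pos: [0.4659, 0.298, 0.1707]
orientation: [[0.179, -0.984, 0.0], [-0.984, -0.179, 0.001], [-0.0, -0.0, -1.0]]
ft_force: [-0.2, 0.0, -0.9]
gripper_width: 0.545
t 6.35 pos [0.4659 0.298  0.1707] yaw -79.68 F [-0.2  0.  -0.9] w 47.4 j [ 0.11  0.23 -0.82  1.74  0.18  1.25 -2.14]
shift cm in tool axes [ 0.21 -0.03  4.72]
turn deg [-0.01  0.03  0.22]
shift after turn [ 0.2  -0.03  4.72]
```

View pics/s3.png

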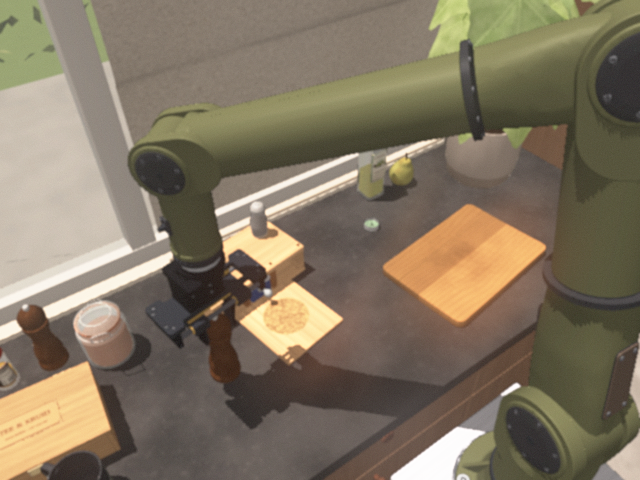

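The scene view shows the mill hanging upright in the gripper at (222,345), left of the deck, over free worktop.

```bash
python3 -m jog '[{"xyz":[0,0,1.2],"angular":[0,0,0],"jaw":-1},{"xyz":[0,0,1.5],"angular":[0,0,0],"jaw":-1},{"xyz":[0,0,1],"angular":[0,0,0],"jaw":-1},{"xyz":[0,0,0.5],"angular":[0,0,0],"jaw":-1},{"xyz":[0,0,0.3],"angular":[0,0,0],"jaw":-1},{"xyz":[0,0,0],"angular":[0,0,0],"jaw":-1}]' ; python3 plan.py 0.4665 0.296 0.1225 -79.9
```

```text
time_s: 7.0
eef_pos: [0.4668, 0.296, 0.1251]
orientation: [[0.176, -0.984, -0.001], [-0.984, -0.176, -0.0], [0.0, 0.001, -1.0]]
ft_force: [0.2, 0.3, -2.6]
gripper_width: 0.545
t 7.0 pos [0.4668 0.296  0.1251] yaw -79.89 F [ 0.2  0.3 -2.6] w 47.4 j [ 0.09  0.28 -0.8   1.79  0.21  1.16 -2.17]
shift cm in tool axes [-0.    0.03  0.26]
turn deg [ 0.04 -0.    0.01]
shift after turn [-0.    0.03  0.26]
```

```bash
python3 -m jog '[{"xyz":[0,0,0.1],"angular":[0,0,0],"jaw":-1},{"xyz":[0,0,0.1],"angular":[0,0,0],"jaw":-1},{"xyz":[0,0,0],"angular":[0,0,0],"jaw":-1}]' ; python3 plan.py 0.4665 0.296 0.1225 -79.9
```

```text
time_s: 7.3
eef_pos: [0.467, 0.2963, 0.1237]
orientation: [[0.176, -0.984, 0.0], [-0.984, -0.176, 0.0], [0.0, -0.0, -1.0]]
ft_force: [-0.4, -1.2, -1.6]
gripper_width: 0.544
t 7.3 pos [0.467  0.2963 0.1237] yaw -79.88 F [-0.4 -1.2 -1.6] w 47.3 j [ 0.09  0.28 -0.8   1.8   0.22  1.16 -2.18]
shift cm in tool axes [0.02 0.06 0.12]
turn deg [-0.03 -0.    0.02]
shift after turn [0.02 0.05 0.12]
```

```bash
python3 -m jog '[{"xyz":[0,0,0.1],"angular":[0,0,0],"jaw":-1},{"xyz":[0,0,0.05],"angular":[0,0,0],"jaw":-1},{"xyz":[0,0,0],"angular":[0,0,0],"jaw":-1}]' ; python3 plan.py 0.4665 0.296 0.1225 -79.9
```

```text
time_s: 7.6
eef_pos: [0.4672, 0.2964, 0.1225]
orientation: [[0.176, -0.984, 0.001], [-0.984, -0.176, 0.0], [-0.0, -0.001, -1.0]]
ft_force: [0.3, 0.7, 1.0]
gripper_width: 0.544
t 7.6 pos [0.4672 0.2964 0.1225] yaw -79.88 F [0.3 0.7 1. ] w 47.3 j [ 0.09  0.28 -0.8   1.8   0.22  1.16 -2.18]
shift cm in tool axes [ 0.03  0.08 -0.  ]
turn deg [-0.05  0.    0.02]
shift after turn [ 0.03  0.08 -0.  ]
```

Contact force has gone from −1.6 to +1.0 N, so the mill is standing. Releasing it.

```bash
python3 -m jog '[{"xyz":[0,0,0],"angular":[0,0,0],"jaw":0.25},{"xyz":[0,0,0],"angular":[0,0,0],"jaw":0.5},{"xyz":[0,0,0],"angular":[0,0,0],"jaw":1},{"xyz":[0,0,0],"angular":[0,0,0],"jaw":1},{"xyz":[0,0,0],"angular":[0,0,0],"jaw":1},{"xyz":[0,0,-1.5],"angular":[0,0,0],"jaw":1},{"xyz":[0,0,-3],"angular":[0,0,0],"jaw":1},{"xyz":[0,0,-4],"angular":[0,0,0],"jaw":1},{"xyz":[0,0,-4],"angular":[0,0,0],"jaw":1},{"xyz":[0,0,-2],"angular":[0,0,0],"jaw":1},{"xyz":[0,0,0],"angular":[0,0,0],"jaw":1}]' ; python3 plan.py 0.5975 0.1265 0.22 -79.9;  python3 - <<'E'
from h import *
c,_=snap("wrist","pics/w4.png");snap("scene","pics/s4.png"); print(wproj(c,[.467,.2964,.167]))
E
```

```text
time_s: 8.7
eef_pos: [0.4683, 0.2978, 0.2718]
orientation: [[0.176, -0.984, 0.007], [-0.984, -0.176, 0.003], [-0.002, -0.007, -1.0]]
ft_force: [0.3, 1.2, 0.4]
gripper_width: 0.995
t 8.7 pos [0.4683 0.2978 0.2718] yaw -79.87 F [0.3 1.2 0.4] w 86.5 j [ 0.13  0.16 -0.83  1.6   0.12  1.43 -2.1 ]
shift cm in tool axes [19.14 -9.66  5.21]
turn deg [-0.42  0.11  0.03]
shift after turn [19.13 -9.71  5.18]
[320.31588222 242.25311144]
```

View pics/w4.png

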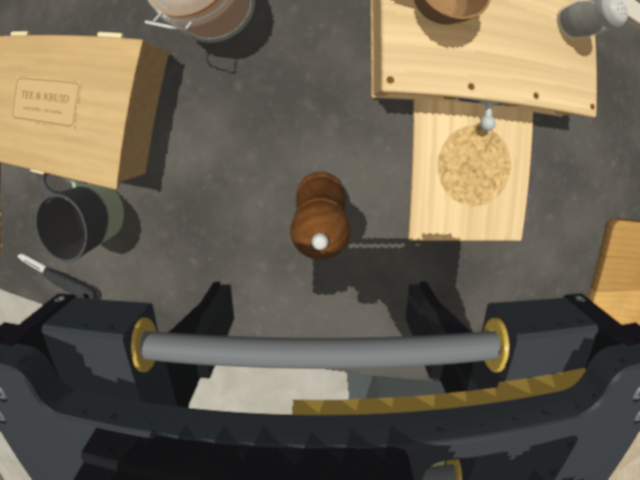

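The mill stands upright off the deck, with its button at (320,241). The cork disc is now free at (474,164), and the knob is at (488,122).

Run:
```python
from h import *
c=get_calibration("wrist")
print("disc",wback(c,(474.5,164),.008).round(4),"knob",wback(c,(487.5,121),.043).round(4),"mill",wback(c,(320,241),.175).round(4))
im=cv2.imread("pics/w4.png");cv2.imwrite("pics/w4c.png",cv2.resize(im[80:260,390:610],None,fx=3,fy=3,interpolation=cv2.INTER_CUBIC))
```

```text
disc [0.5445 0.1207 0.008 ] knob [0.5954 0.132  0.043 ] mill [0.4697 0.2957 0.175 ]
```

View pics/w4c.png

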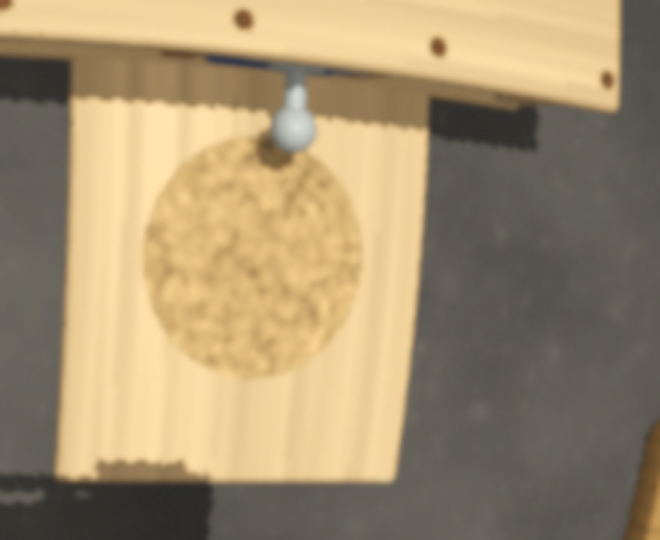

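```bash
python3 -m jog '[{"xyz":[2.4,-1.2,0],"angular":[0,0,0],"jaw":1},{"xyz":[2.4,-1.2,0],"angular":[0,0,0],"jaw":1},{"xyz":[2.4,-1.2,0],"angular":[0,0,0],"jaw":1},{"xyz":[2.4,-1.2,0],"angular":[0,0,0],"jaw":0.2},{"xyz":[2.4,-1.2,0],"angular":[0,0,0],"jaw":0},{"xyz":[2.4,-1.2,1],"angular":[0,0,0],"jaw":0},{"xyz":[2.4,-1.2,3],"angular":[0,0,0],"jaw":0},{"xyz":[2.2,-1.2,3.5],"angular":[0,0,0],"jaw":0},{"xyz":[0,0,3.5],"angular":[0,0,0],"jaw":0},{"xyz":[0,0,3],"angular":[0,0,0],"jaw":0},{"xyz":[0,0,0],"angular":[0,0,0],"jaw":0},{"xyz":[0,0,0],"angular":[0,0,0],"jaw":0}]' ; python3 plan.py 0.597 0.1275 0.021 -79.9;  python3 - <<'E'
from h import *
c,_=snap("wrist","pics/w5.png"); print(wproj(c,[.597,.1275,.04]))
E
```

```text
time_s: 10.0
eef_pos: [0.594, 0.1261, 0.1264]
orientation: [[0.176, -0.984, -0.002], [-0.984, -0.176, 0.0], [-0.0, 0.002, -1.0]]
ft_force: [0.1, 0.8, 0.5]
gripper_width: 0.504
t 10.0 pos [0.594  0.1261 0.1264] yaw -79.85 F [0.1 0.8 0.5] w 43.9 j [ 0.3   0.37 -0.68  1.66  0.25  1.2  -1.83]
shift cm in tool axes [-0.08 -0.35 10.54]
turn deg [0.13 0.02 0.05]
shift after turn [-0.09 -0.32 10.54]
[317.37113224 242.6203342 ]
```

View pics/w5.png

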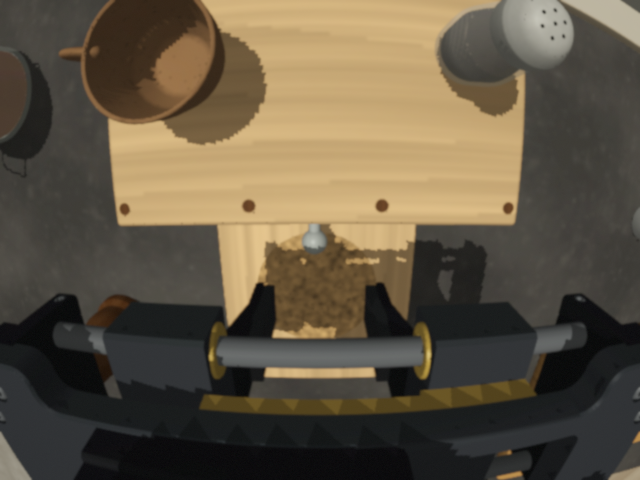

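Run:
```python
from h import *
c=get_calibration("wrist")
print("knob",wback(c,(315,239),.042).round(4),"cup rim front",wback(c,(150,122),.136).round(4),"roofFL/FR",wback(c,(119,225),.078).round(4),wback(c,(517,223),.078).round(4))
```

```text
knob [0.6008 0.1301 0.042 ] cup rim front [0.6701 0.214  0.136 ] roofFL/FR [0.5991 0.2594 0.078 ] [0.646  0.0047 0.078 ]
```

```bash
python3 -m jog '[{"xyz":[-0.15,-0.3,2],"angular":[0,0,0],"jaw":0},{"xyz":[0,0,3],"angular":[0,0,0],"jaw":0},{"xyz":[0,0,2],"angular":[0,0,0],"jaw":0},{"xyz":[0,0,2],"angular":[0,0,0],"jaw":0},{"xyz":[0,0,1],"angular":[0,0,0],"jaw":0},{"xyz":[0,0,0.4],"angular":[0,0,0],"jaw":0},{"xyz":[0,0,0],"angular":[0,0,0],"jaw":0}]' ; python3 plan.py 0.597 0.1285 0.021 -79.9;  python3 - <<'E'
from h import *
c,_=snap("wrist","pics/w6.png"); snap("scene","pics/s6.png")
E
```

```text
time_s: 10.75
eef_pos: [0.5981, 0.1283, 0.024]
orientation: [[0.176, -0.984, 0.001], [-0.984, -0.176, 0.0], [0.0, -0.001, -1.0]]
ft_force: [-0.2, 0.3, -0.5]
gripper_width: 0.5
t 10.75 pos [0.5981 0.1283 0.024 ] yaw -79.88 F [-0.2  0.3 -0.5] w 43.5 j [ 0.25  0.49 -0.63  1.74  0.33  1.02 -1.89]
shift cm in tool axes [-0.04  0.11  0.3 ]
turn deg [-0.08 -0.01  0.02]
shift after turn [-0.04  0.11  0.3 ]
```

View pics/w6.png

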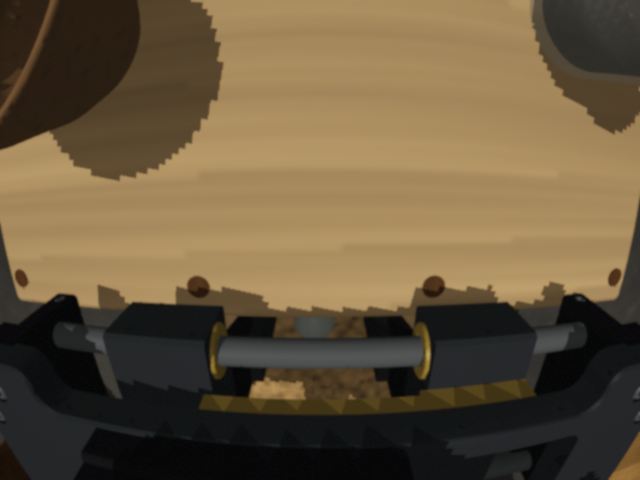

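View pics/s6.png

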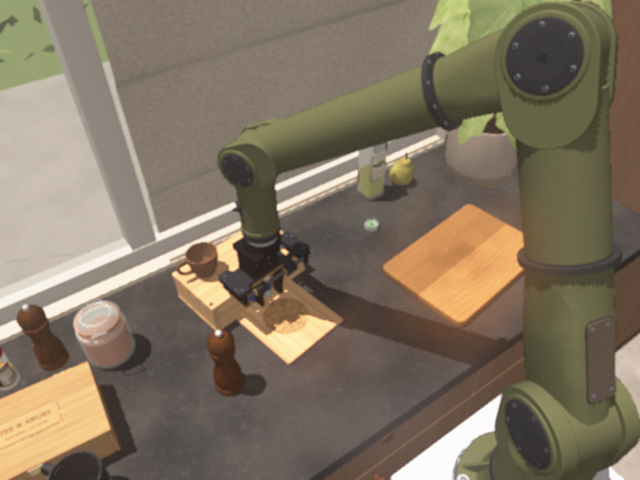

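The knob shows at (314,325), between the fingers. Lowering 3 mm and closing.

```bash
python3 -m jog '[{"xyz":[-0.1,0,0.3],"angular":[0,0,0],"jaw":-0.3},{"xyz":[0,0,0],"angular":[0,0,0],"jaw":-1},{"xyz":[0,0,0],"angular":[0,0,0],"jaw":-1},{"xyz":[0,0,0],"angular":[0,0,0],"jaw":-1},{"xyz":[0,0,0],"angular":[0,0,0],"jaw":-1},{"xyz":[0,0,0],"angular":[0,0,0],"jaw":-1}]' 20; python3 plan.py 0.597 0.1285 0.021 -79.9
```

```text
time_s: 11.45
eef_pos: [0.5973, 0.1292, 0.0201]
orientation: [[0.176, -0.984, 0.0], [-0.984, -0.176, 0.0], [-0.0, -0.0, -1.0]]
ft_force: [-0.1, -0.3, 0.6]
gripper_width: 0.186
t 11.45 pos [0.5973 0.1292 0.0201] yaw -79.88 F [-0.1 -0.3  0.6] w 16.2 j [ 0.25  0.49 -0.63  1.74  0.33  1.02 -1.89]
shift cm in tool axes [ 0.06  0.04 -0.09]
turn deg [-0.01  0.01  0.02]
shift after turn [ 0.06  0.04 -0.09]
```

```bash
python3 -m jog '[{"xyz":[0,0.3,0],"angular":[0,0,0],"jaw":-1},{"xyz":[0,0.7,0],"angular":[0,0,0],"jaw":-1},{"xyz":[0,1,0],"angular":[0,0,0],"jaw":-1},{"xyz":[0,1,0],"angular":[0,0,0],"jaw":-1},{"xyz":[0,1,0],"angular":[0,0,0],"jaw":-1},{"xyz":[0,0,0],"angular":[0,0,0],"jaw":-1}]'; python3 plan.py 0.4495 0.102 0.021 -79.9
```

```text
time_s: 12.05
eef_pos: [0.5555, 0.1214, 0.0201]
orientation: [[0.176, -0.984, -0.003], [-0.984, -0.176, -0.002], [0.001, 0.003, -1.0]]
ft_force: [-3.1, 0.2, 3.2]
gripper_width: 0.187
t 12.05 pos [0.5555 0.1214 0.0201] yaw -79.87 F [-3.1  0.2  3.2] w 16.2 j [ 0.29  0.42 -0.65  1.84  0.3   0.98 -1.89]
shift cm in tool axes [ 0.05 10.78 -0.06]
turn deg [ 0.16 -0.07  0.03]
shift after turn [ 0.05 10.78 -0.09]
```

```bash
python3 -m jog '[{"xyz":[0,1,0],"angular":[0,0,0],"jaw":-1},{"xyz":[0,1.2,0],"angular":[0,0,0],"jaw":-1},{"xyz":[0,1.2,0],"angular":[0,0,0],"jaw":-1},{"xyz":[0,1.2,0],"angular":[0,0,0],"jaw":-1},{"xyz":[0,1.2,0],"angular":[0,0,0],"jaw":-1},{"xyz":[0,1.2,0],"angular":[0,0,0],"jaw":-1},{"xyz":[0,1.2,0],"angular":[0,0,0],"jaw":-1},{"xyz":[0,1.2,0],"angular":[0,0,0],"jaw":-1},{"xyz":[0,1,0],"angular":[0,0,0],"jaw":-1},{"xyz":[0,0.6,0],"angular":[0,0,0],"jaw":-1},{"xyz":[0,0,0],"angular":[0,0,0],"jaw":-1}]'; python3 plan.py 0.4495 0.102 0.021 -79.9
python3 - <<'E'
from h import *
snap("scene","pics/s7.png")
E
```

```text
time_s: 13.15
eef_pos: [0.448, 0.1021, 0.02]
orientation: [[0.176, -0.984, -0.002], [-0.984, -0.176, -0.001], [0.001, 0.002, -1.0]]
ft_force: [-2.5, 0.0, 5.0]
gripper_width: 0.184
t 13.15 pos [0.448  0.1021 0.02  ] yaw -79.89 F [-2.5  0.   5. ] w 16.0 j [ 0.4   0.19 -0.72  2.1   0.16  0.9  -1.81]
shift cm in tool axes [ 0.04 -0.15 -0.1 ]
turn deg [ 0.14 -0.05  0.01]
shift after turn [ 0.04 -0.15 -0.1 ]
```

View pics/s7.png

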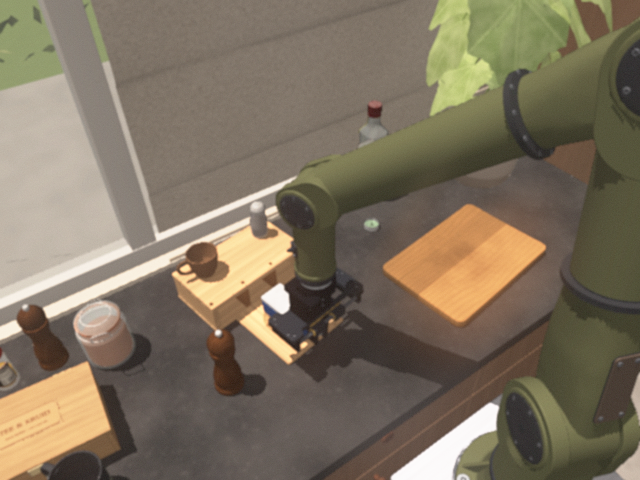

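The tin is out of the bay, with its white lid at (275,300). Releasing the knob and rising.

```bash
python3 -m jog '[{"xyz":[0,0,0],"angular":[0,0,0],"jaw":-0.3},{"xyz":[0,0,0],"angular":[0,0,0],"jaw":0},{"xyz":[0,0,0],"angular":[0,0,0],"jaw":0},{"xyz":[0,0,-1.5],"angular":[0,0,0],"jaw":0},{"xyz":[0,0,-3],"angular":[0,0,0],"jaw":0},{"xyz":[0,0,-3],"angular":[0,0,0],"jaw":0},{"xyz":[0,0,-3],"angular":[0,0,0],"jaw":1},{"xyz":[0,0,-3],"angular":[0,0,0],"jaw":1},{"xyz":[0,-1,-2],"angular":[0,0,0],"jaw":1},{"xyz":[0,-2,-1],"angular":[0,0,0],"jaw":1},{"xyz":[0,-2,0],"angular":[0,0,0],"jaw":1},{"xyz":[0,0,0],"angular":[0,0,0],"jaw":1}]'; python3 plan.py 0.53 0.116 0.021 -79.9
python3 - <<'E'
from h import *
c,_=snap("wrist","pics/w8.png"); np.save("c8.npy",c["pose"])
for d in cut_out("tin_mid","wrist")[:2]: print(d["conf"],d["bbox"])
E
```

```text
time_s: 14.4
eef_pos: [0.5007, 0.1117, 0.1852]
orientation: [[0.175, -0.984, 0.001], [-0.984, -0.175, 0.002], [-0.002, -0.001, -1.0]]
ft_force: [-0.1, -0.4, -0.3]
gripper_width: 0.95
t 14.4 pos [0.5007 0.1117 0.1852] yaw -79.9 F [-0.1 -0.4 -0.3] w 82.6 j [ 0.44  0.1  -0.74  1.82  0.07  1.25 -1.72]
shift cm in tool axes [ 0.12 -2.94 16.42]
turn deg [-0.07  0.1   0.  ]
shift after turn [ 0.09 -2.96 16.42]
0.85 [279.5, 117.1, 354.7, 292.0]
```

View pics/w8.png

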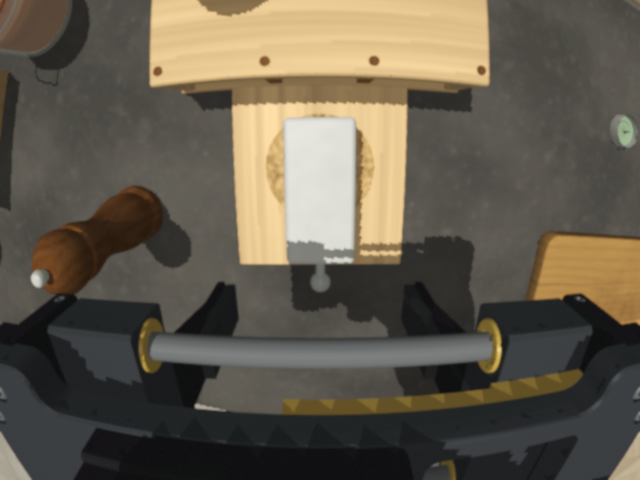

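The tin stands straight on the deck. Its lid corners are at (285,119), (353,118), (354,262) and (287,263), and the knob is at (320,282).

Run:
```python
from h import *
c=get_calibration("wrist")
P=np.array([wback(c,u,.058) for u in [(285,119),(353,118),(354,262),(287,263)]]); print(P.round(4).tolist(),P.mean(0).round(4))
print("len",np.linalg.norm((P[0]+P[1]-P[2]-P[3])/2),"w",np.linalg.norm(P[0]-P[1]))
d=(P[0]+P[1]-P[2]-P[3])/2; print("yaw",np.degrees(np.arctan2(d[1],d[0])))
print("knob",wback(c,(320,282),.04))
```

```text
[[0.5812, 0.1525, 0.058], [0.5911, 0.1017, 0.058], [0.4768, 0.078, 0.058], [0.4661, 0.1327, 0.058]] [0.5288 0.1162 0.058 ]
len 0.11679086440902813 w 0.05173815389789111
yaw 10.740139491858207
knob [0.44589917 0.10115917 0.04      ]
```

```bash
python3 -m jog '[{"xyz":[0,-1.5,0],"angular":[0,0,-0.6],"jaw":1},{"xyz":[0,-1.4,1],"angular":[0,0,0],"jaw":1},{"xyz":[0,0,3],"angular":[0,0,0],"jaw":1},{"xyz":[0,0,3],"angular":[0,0,0],"jaw":1},{"xyz":[0,0,3],"angular":[0,0,0],"jaw":1},{"xyz":[0,0,0],"angular":[0,0,0],"jaw":1}]'; python3 plan.py 0.5295 0.1165 0.018 -79.6
python3 - <<'E'
from h import *
c,_=snap("wrist","pics/w9.png")
E
```

```text
time_s: 15.1
eef_pos: [0.5228, 0.1155, 0.0809]
orientation: [[0.187, -0.982, -0.009], [-0.982, -0.187, -0.002], [-0.0, 0.009, -1.0]]
ft_force: [0.5, -0.7, 0.1]
gripper_width: 1.001
t 15.1 pos [0.5228 0.1155 0.0809] yaw -79.25 F [ 0.5 -0.7  0.1] w 87.1 j [ 0.37  0.28 -0.72  1.87  0.21  1.08 -1.81]
shift cm in tool axes [ 0.03 -0.74  6.28]
turn deg [0.54 0.01 0.35]
shift after turn [ 0.02 -0.68  6.29]
```

View pics/w9.png

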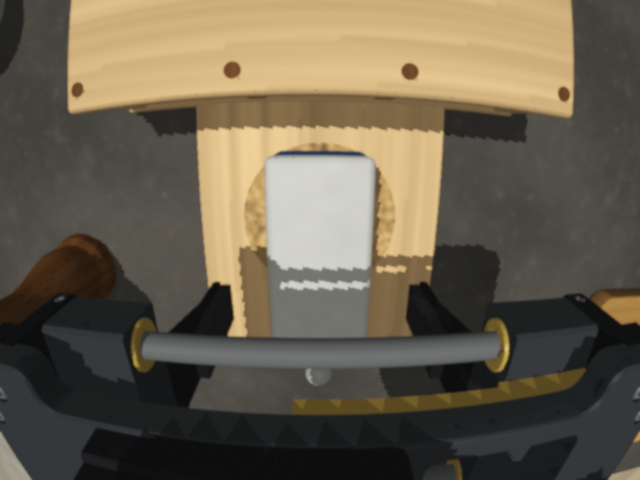

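The tin is centred between the fingers, with the lid at columns 266–375.

```bash
python3 -m jog '[{"xyz":[0,-0.3,2],"angular":[0,0,0],"jaw":1},{"xyz":[0,0,2],"angular":[0,0,0],"jaw":1},{"xyz":[0,0,1.2],"angular":[0,0,0],"jaw":1},{"xyz":[0,0,0.4],"angular":[0,0,0],"jaw":1},{"xyz":[0,0,0],"angular":[0,0,0],"jaw":1},{"xyz":[0,0,0],"angular":[0,0,0],"jaw":1}]'; python3 plan.py 0.5295 0.1165 0.018 -79.6
```

```text
time_s: 15.75
eef_pos: [0.5311, 0.1174, 0.0302]
orientation: [[0.186, -0.983, 0.002], [-0.983, -0.186, 0.0], [0.0, -0.002, -1.0]]
ft_force: [1.0, 0.7, 0.5]
gripper_width: 1.001
t 15.75 pos [0.5311 0.1174 0.0302] yaw -79.27 F [1.  0.7 0.5] w 87.1 j [ 0.34  0.36 -0.7   1.9   0.28  0.98 -1.86]
shift cm in tool axes [0.06 0.18 1.22]
turn deg [-0.1  -0.01  0.33]
shift after turn [0.06 0.17 1.22]
```

```bash
python3 -m jog '[{"xyz":[0,0.1,0.8],"angular":[0,0,0],"jaw":1},{"xyz":[0,0,0.4],"angular":[0,0,0],"jaw":0.6},{"xyz":[0,0,0],"angular":[0,0,0],"jaw":0.3},{"xyz":[0,0,0],"angular":[0,0,0],"jaw":-1},{"xyz":[0,0,0],"angular":[0,0,0],"jaw":-1},{"xyz":[0,0,0],"angular":[0,0,0],"jaw":-1},{"xyz":[0,0,0],"angular":[0,0,0],"jaw":-1},{"xyz":[0,0,0],"angular":[0,0,0],"jaw":-1}]' 40; python3 plan.py 0.5295 0.1165 0.018 -79.6
```

```text
time_s: 16.55
eef_pos: [0.5295, 0.1171, 0.0172]
orientation: [[0.186, -0.983, 0.0], [-0.983, -0.186, -0.0], [0.0, -0.0, -1.0]]
ft_force: [0.3, 0.5, 0.9]
gripper_width: 0.639
t 16.55 pos [0.5295 0.1171 0.0172] yaw -79.28 F [0.3 0.5 0.9] w 55.6 j [ 0.33  0.37 -0.69  1.91  0.29  0.95 -1.88]
shift cm in tool axes [ 0.06  0.01 -0.08]
turn deg [-0.02 -0.    0.32]
shift after turn [ 0.06  0.01 -0.08]
```

```bash
python3 -m jog '[{"xyz":[0,0,-0.5],"angular":[0,0,0],"jaw":-1},{"xyz":[0,0,-1],"angular":[0,0,0],"jaw":-1},{"xyz":[0,0,-1.5],"angular":[0,0,0],"jaw":-1},{"xyz":[0,0,-2],"angular":[0,0,0],"jaw":-1},{"xyz":[0,0,-2],"angular":[0,0,0],"jaw":-1},{"xyz":[0,0,-1],"angular":[0,0,0],"jaw":-1},{"xyz":[0,0,0],"angular":[0,0,0],"jaw":-1}]'; python3 plan.py 0.4375 -0.314 0.1 -79.6
python3 - <<'E'
from h import *
snap("scene","pics/s10.png")
E
```

```text
time_s: 17.25
eef_pos: [0.5307, 0.1173, 0.0992]
orientation: [[0.186, -0.983, 0.004], [-0.983, -0.186, -0.0], [0.001, -0.004, -1.0]]
ft_force: [-0.1, 0.3, -4.0]
gripper_width: 0.641
t 17.25 pos [0.5307 0.1173 0.0992] yaw -79.29 F [-0.1  0.3 -4. ] w 55.7 j [ 0.38  0.26 -0.73  1.85  0.2   1.1  -1.81]
shift cm in tool axes [40.65 17.18 -0.11]
turn deg [-0.23 -0.05  0.31]
shift after turn [40.74 16.96 -0.08]
```

View pics/s10.png

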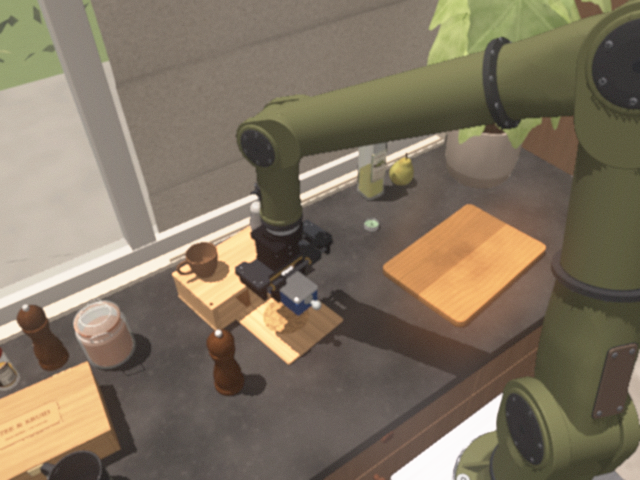

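The tin hangs level in the side grasp at (298,292), and the mill still stands at (226,362). Carrying it to the board.

```bash
python3 -m jog '[{"xyz":[1.5,0.6,0],"angular":[0,0,0],"jaw":-1},{"xyz":[2.5,1.1,0],"angular":[0,0,0],"jaw":-1},{"xyz":[3,1.3,0],"angular":[0,0,0],"jaw":-1},{"xyz":[3,1.3,0],"angular":[0,0,0],"jaw":-1},{"xyz":[3,1.3,0],"angular":[0,0,0],"jaw":-1},{"xyz":[3,1.3,0],"angular":[0,0,0],"jaw":-1},{"xyz":[3,1.3,0],"angular":[0,0,0],"jaw":-1},{"xyz":[3,1.3,0],"angular":[0,0,0],"jaw":-1},{"xyz":[3,1.3,0],"angular":[0,0,0],"jaw":-1},{"xyz":[3,1.3,0],"angular":[0,0,0],"jaw":-1},{"xyz":[3,1.3,0],"angular":[0,0,0],"jaw":-1},{"xyz":[3,1.3,0],"angular":[0,0,0],"jaw":-1}]'; python3 plan.py 0.4375 -0.314 0.1 7.5
```

```text
time_s: 18.5
eef_pos: [0.4468, -0.2452, 0.0958]
orientation: [[0.186, -0.983, -0.002], [-0.983, -0.186, 0.001], [-0.001, 0.002, -1.0]]
ft_force: [-0.1, -0.2, -4.8]
gripper_width: 0.64
t 18.5 pos [ 0.4468 -0.2452  0.0958] yaw -79.28 F [-0.1 -0.2 -4.8] w 55.7 j [ 0.89  0.16 -0.47  1.93  0.08  1.07 -1.  ]
shift cm in tool axes [ 6.59  2.19 -0.43]
turn deg [ 2.000e-02  1.400e-01 -8.678e+01]
shift after turn [-1.82  6.7  -0.42]
```

```bash
python3 -m jog '[{"xyz":[3,1.2,0],"angular":[0,0,0],"jaw":-1},{"xyz":[2.5,1,0],"angular":[0,0,0],"jaw":-1},{"xyz":[0,0,0],"angular":[0,0,-4],"jaw":-1},{"xyz":[0,0,0],"angular":[0,0,-8],"jaw":-1},{"xyz":[0,0,0],"angular":[0,0,-8],"jaw":-1},{"xyz":[0,0,0],"angular":[0,0,-8],"jaw":-1},{"xyz":[0,0,0],"angular":[0,0,-8],"jaw":-1},{"xyz":[0,0,0],"angular":[0,0,-8],"jaw":-1},{"xyz":[0,0,0],"angular":[0,0,-8],"jaw":-1},{"xyz":[0,0,0],"angular":[0,0,-8],"jaw":-1},{"xyz":[0,0,0],"angular":[0,0,-8],"jaw":-1},{"xyz":[0,0,0],"angular":[0,0,-8],"jaw":-1}]'; python3 plan.py 0.4375 -0.314 0.1 7.5
```

```text
time_s: 19.7
eef_pos: [0.4358, -0.3019, 0.0956]
orientation: [[0.999, -0.051, -0.002], [-0.051, -0.999, 0.002], [-0.002, -0.002, -1.0]]
ft_force: [0.7, 0.2, -4.5]
gripper_width: 0.641
t 19.7 pos [ 0.4358 -0.3019  0.0956] yaw -2.94 F [ 0.7  0.2 -4.5] w 55.8 j [ 1.08  0.22 -0.57  1.88  0.13  1.08  0.4 ]
shift cm in tool axes [ 0.23  1.2  -0.44]
turn deg [ -0.1    0.11 -10.44]
shift after turn [ 0.01  1.23 -0.44]
```

```bash
python3 -m jog '[{"xyz":[0,0,0],"angular":[0,0,-5.2],"jaw":-1},{"xyz":[0,0.6,0],"angular":[0,0,-5.2],"jaw":-1},{"xyz":[0,0.5,0],"angular":[0,0,0],"jaw":-1},{"xyz":[0,0,1],"angular":[0,0,0],"jaw":-1},{"xyz":[0,0,1.5],"angular":[0,0,0],"jaw":-1},{"xyz":[0,0,1.5],"angular":[0,0,0],"jaw":-1},{"xyz":[0,0,1],"angular":[0,0,0],"jaw":-1},{"xyz":[0,0,0.5],"angular":[0,0,0],"jaw":-1},{"xyz":[0,0,0],"angular":[0,0,0],"jaw":-1}]'; python3 plan.py 0.4375 -0.314 0.032 7.5
python3 - <<'E'
from h import *
snap("scene","pics/s11.png");snap("top","pics/t11.png")
E
```

```text
time_s: 20.6
eef_pos: [0.437, -0.3128, 0.0409]
orientation: [[0.992, 0.124, -0.001], [0.124, -0.992, 0.001], [-0.001, -0.002, -1.0]]
ft_force: [-0.0, -0.4, -3.7]
gripper_width: 0.64
t 20.6 pos [ 0.437  -0.3128  0.0409] yaw 7.13 F [-0.  -0.4 -3.7] w 55.7 j [ 1.08  0.3  -0.57  1.91  0.2   0.99  0.54]
shift cm in tool axes [0.04 0.12 0.89]
turn deg [-0.09  0.07 -0.37]
shift after turn [0.03 0.12 0.89]
```

View pics/s11.png

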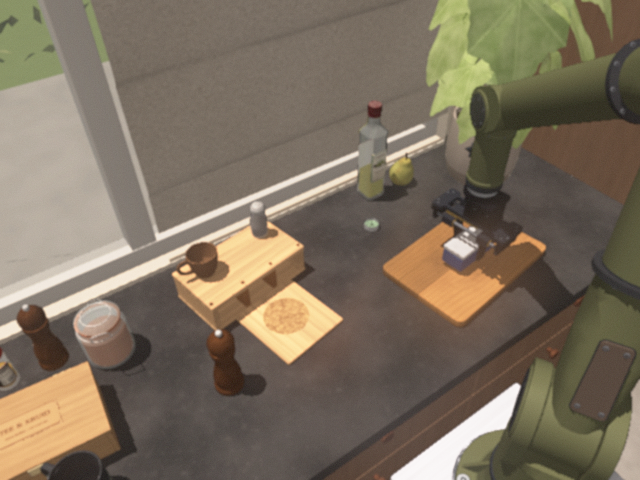

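The tin is over the middle of the board at (465,247), lengthwise along it. Lowering.

```bash
python3 -m jog '[{"xyz":[0,0.1,0.4],"angular":[0,0,0],"jaw":-1},{"xyz":[0,0,0.2],"angular":[0,0,0],"jaw":-1},{"xyz":[0,0,0],"angular":[0,0,0],"jaw":-1},{"xyz":[0,0,0],"angular":[0,0,0],"jaw":-1}]'; python3 plan.py 0.4375 -0.314 0.032 7.5
```

```text
time_s: 21.1
eef_pos: [0.4377, -0.3145, 0.0361]
orientation: [[0.992, 0.124, 0.0], [0.124, -0.992, -0.0], [-0.0, 0.0, -1.0]]
ft_force: [0.5, -0.0, -4.0]
gripper_width: 0.64
t 21.1 pos [ 0.4377 -0.3145  0.0361] yaw 7.12 F [ 0.5 -0.  -4. ] w 55.7 j [ 1.08  0.31 -0.57  1.91  0.2   0.97  0.54]
shift cm in tool axes [-0.01 -0.05  0.41]
turn deg [ 0.01  0.   -0.38]
shift after turn [-0.01 -0.05  0.41]
```

```bash
python3 -m jog '[{"xyz":[0,0,0.2],"angular":[0,0,0],"jaw":-1},{"xyz":[0,0,0.1],"angular":[0,0,0],"jaw":-1},{"xyz":[0,0,0.1],"angular":[0,0,0],"jaw":-1},{"xyz":[0,0,0],"angular":[0,0,0],"jaw":-1}]'; python3 plan.py 0.4375 -0.314 0.032 7.5
```

```text
time_s: 21.5
eef_pos: [0.4376, -0.3144, 0.0319]
orientation: [[0.992, 0.124, -0.0], [0.124, -0.992, 0.0], [-0.0, -0.0, -1.0]]
ft_force: [0.4, 0.8, -3.8]
gripper_width: 0.642
t 21.5 pos [ 0.4376 -0.3144  0.0319] yaw 7.12 F [ 0.4  0.8 -3.8] w 55.8 j [ 1.08  0.32 -0.57  1.91  0.21  0.97  0.54]
shift cm in tool axes [-0.   -0.04 -0.01]
turn deg [-0.01  0.01 -0.38]
shift after turn [-0.   -0.04 -0.01]
```

```bash
python3 -m jog '[{"xyz":[0,0,0.1],"angular":[0,0,0],"jaw":-1},{"xyz":[0,0,0],"angular":[0,0,0],"jaw":-1}]'; python3 -m jog '[{"xyz":[0,0,0.1],"angular":[0,0,0],"jaw":-1},{"xyz":[0,0,0],"angular":[0,0,0],"jaw":-1}]'
```

```text
time_s: 21.7
eef_pos: [0.4378, -0.3145, 0.0314]
orientation: [[0.992, 0.124, 0.0], [0.124, -0.992, -0.0], [0.0, 0.0, -1.0]]
ft_force: [-0.5, -0.2, -1.3]
gripper_width: 0.64
time_s: 21.9
eef_pos: [0.4378, -0.3145, 0.0313]
orientation: [[0.992, 0.124, -0.0], [0.124, -0.992, -0.001], [-0.0, 0.0, -1.0]]
ft_force: [-3.3, 1.8, 6.9]
gripper_width: 0.64
```

The tin is standing on the board (force now +6.9 N). Releasing and rising.

```bash
python3 -m jog '[{"xyz":[0,0,-0.1],"angular":[0,0,0],"jaw":-1},{"xyz":[0,0,0],"angular":[0,0,0],"jaw":0.5},{"xyz":[0,0,0],"angular":[0,0,0],"jaw":1},{"xyz":[0,0,0],"angular":[0,0,0],"jaw":1},{"xyz":[0,0,0],"angular":[0,0,0],"jaw":1},{"xyz":[0,0,-1.5],"angular":[0,0,0],"jaw":1},{"xyz":[0,0,-3],"angular":[0,0,0],"jaw":1},{"xyz":[0,0,-4],"angular":[0,0,0],"jaw":1},{"xyz":[0,0,-5],"angular":[0,0,0],"jaw":1},{"xyz":[0,0,-5],"angular":[0,0,0],"jaw":1},{"xyz":[0,0,-4.5],"angular":[0,0,0],"jaw":1},{"xyz":[0,0,0],"angular":[0,0,0],"jaw":1}]'; python3 plan.py 0.468 0.2963 0.26 -79.9
python3 - <<'E'
from h import *
snap("wrist","pics/w12.png")
E
```

```text
time_s: 23.1
eef_pos: [0.4411, -0.3159, 0.2696]
orientation: [[0.992, 0.124, 0.01], [0.125, -0.992, -0.009], [0.009, 0.01, -1.0]]
ft_force: [0.2, 0.2, 0.2]
gripper_width: 1.001
t 23.1 pos [ 0.4411 -0.3159  0.2696] yaw 7.15 F [0.2 0.2 0.2] w 87.1 j [ 1.14  0.1  -0.6   1.64  0.06  1.41  0.65]
shift cm in tool axes [ 10.28 -60.42   0.42]
turn deg [ 8.000e-02 -8.600e-01  8.705e+01]
shift after turn [-59.8  -13.39   0.96]
```

View pics/w12.png

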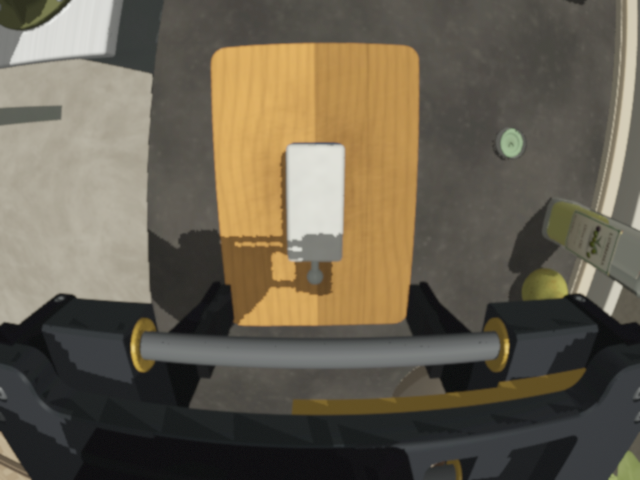

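The tin stands in the middle of the board, aligned, with its lid from (287,144) to (344,260). Going back for the mill.

```bash
python3 -m jog '[{"xyz":[0,0,0],"angular":[0,0,7.9],"jaw":1},{"xyz":[0,0,0],"angular":[0,0,7.9],"jaw":1},{"xyz":[0,0,0],"angular":[0,0,7.9],"jaw":1},{"xyz":[0,0,0],"angular":[0,0,7.9],"jaw":1},{"xyz":[0,0,0],"angular":[0,0,7.9],"jaw":1},{"xyz":[0,0,0],"angular":[0,0,7.9],"jaw":1},{"xyz":[0,0,0],"angular":[0,0,7.9],"jaw":1},{"xyz":[0,0,0],"angular":[0,0,7.9],"jaw":1},{"xyz":[0,0,0],"angular":[0,0,7.9],"jaw":1},{"xyz":[0,0,0],"angular":[0,0,7.9],"jaw":1},{"xyz":[0,0,0],"angular":[0,0,7.9],"jaw":1},{"xyz":[0,0,0],"angular":[0,0,0],"jaw":1}]'; python3 plan.py 0.4672 0.2964 0.26 -79.9
```

```text
time_s: 24.35
eef_pos: [0.4371, -0.3139, 0.2601]
orientation: [[0.177, -0.984, -0.002], [-0.984, -0.177, 0.001], [-0.001, 0.001, -1.0]]
ft_force: [0.1, -0.7, -0.8]
gripper_width: 1.004
t 24.35 pos [ 0.4371 -0.3139  0.2601] yaw -79.79 F [ 0.1 -0.7 -0.8] w 87.3 j [ 1.06  0.1  -0.52  1.66  0.05  1.4  -0.86]
shift cm in tool axes [-59.53 -13.79   0.08]
turn deg [0.08 0.09 0.11]
shift after turn [-5.956e+01 -1.367e+01  1.000e-02]
```

```bash
python3 -m jog '[{"xyz":[-3.5,-0.8,0],"angular":[0,0,0],"jaw":1},{"xyz":[-3.5,-0.8,0],"angular":[0,0,0],"jaw":1},{"xyz":[-3.5,-0.8,0],"angular":[0,0,0],"jaw":1},{"xyz":[-3.5,-0.8,0],"angular":[0,0,0],"jaw":1},{"xyz":[-3.5,-0.8,0],"angular":[0,0,0],"jaw":1},{"xyz":[-3.5,-0.8,0],"angular":[0,0,0],"jaw":1},{"xyz":[-3.5,-0.8,0],"angular":[0,0,0],"jaw":1},{"xyz":[-3.5,-0.8,0],"angular":[0,0,0],"jaw":1},{"xyz":[-3.5,-0.8,0],"angular":[0,0,0],"jaw":1},{"xyz":[-3.5,-0.8,0],"angular":[0,0,0],"jaw":1},{"xyz":[-3.5,-0.8,0],"angular":[0,0,0],"jaw":1},{"xyz":[-3.5,-0.8,0],"angular":[0,0,0],"jaw":1}]'; python3 plan.py 0.4672 0.2964 0.26 -79.9
```

```text
time_s: 25.55
eef_pos: [0.457, 0.1173, 0.2606]
orientation: [[0.181, -0.983, -0.0], [-0.983, -0.181, -0.001], [0.001, 0.001, -1.0]]
ft_force: [0.5, -0.1, 0.1]
gripper_width: 0.999
t 25.55 pos [0.457  0.1173 0.2606] yaw -79.56 F [ 0.5 -0.1  0.1] w 86.9 j [ 0.74 -0.08 -0.98  1.79 -0.07  1.4  -1.62]
shift cm in tool axes [-17.43  -4.25   0.04]
turn deg [ 0.03 -0.05  0.34]
shift after turn [-17.46  -4.15   0.06]
```

```bash
python3 -m jog '[{"xyz":[-3.5,-0.8,0],"angular":[0,0,0],"jaw":1},{"xyz":[-3.5,-0.8,0],"angular":[0,0,0],"jaw":1},{"xyz":[-3.5,-0.8,0],"angular":[0,0,0],"jaw":1},{"xyz":[-3.5,-0.8,0],"angular":[0,0,0],"jaw":1},{"xyz":[-2.5,-0.6,0],"angular":[0,0,0],"jaw":1},{"xyz":[-0.6,-0.2,0],"angular":[0,0,0],"jaw":1},{"xyz":[0,0,0],"angular":[0,0,0],"jaw":1},{"xyz":[0,0,0],"angular":[0,0,0],"jaw":1}]'; python3 plan.py 0.4672 0.2964 0.1225 -79.9
python3 - <<'E'
from h import *
c,_=snap("wrist","pics/w13.png"); print(wproj(c,[.4672,.2964,.167]))
E
```

```text
time_s: 26.35
eef_pos: [0.4669, 0.2898, 0.2606]
orientation: [[0.177, -0.984, -0.001], [-0.984, -0.177, -0.002], [0.001, 0.001, -1.0]]
ft_force: [1.0, 0.1, -0.7]
gripper_width: 1.002
t 26.35 pos [0.4669 0.2898 0.2606] yaw -79.78 F [ 1.   0.1 -0.7] w 87.2 j [ 0.4   0.24 -1.16  1.62  0.23  1.43 -2.17]
shift cm in tool axes [-0.66 -0.16 13.81]
turn deg [ 0.05 -0.08  0.12]
shift after turn [-0.64 -0.15 13.81]
[309.46828028 241.92196157]
```

View pics/w13.png

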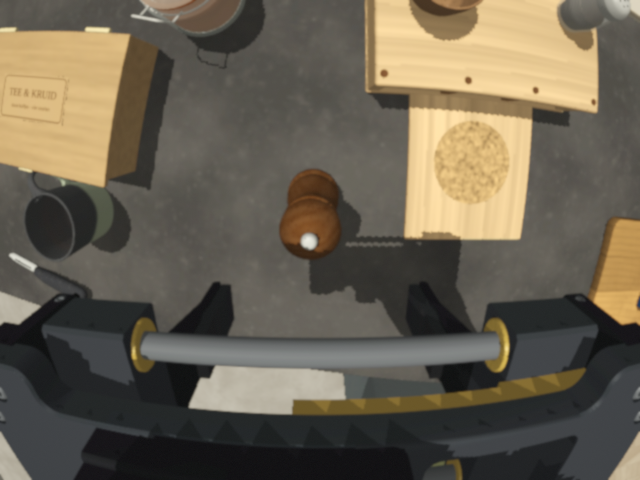

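The button is at (309,241), where it was predicted, so the mill has not moved. Descending onto it.

```bash
python3 - <<'E'
from h import *
c=get_calibration("wrist"); print("disc",wback(c,(472,162),.008).round(4))
E
python3 -m jog '[{"xyz":[-0.6,-0.1,2],"angular":[0,0,0],"jaw":1},{"xyz":[0,0,3],"angular":[0,0,0],"jaw":1},{"xyz":[0,0,3],"angular":[0,0,0],"jaw":1},{"xyz":[0,0,3],"angular":[0,0,0],"jaw":1},{"xyz":[0,0,2],"angular":[0,0,0],"jaw":1},{"xyz":[0,0,0.5],"angular":[0,0,0],"jaw":1},{"xyz":[0,0,0],"angular":[0,0,0],"jaw":1},{"xyz":[0,0,0],"angular":[0,0,0],"jaw":1}]'; python3 plan.py 0.4672 0.2964 0.1235 -79.9
```

```text
disc [0.5462 0.1203 0.008 ]
time_s: 27.2
eef_pos: [0.4676, 0.2972, 0.1273]
orientation: [[0.176, -0.984, 0.002], [-0.984, -0.176, 0.0], [-0.0, -0.002, -1.0]]
ft_force: [0.4, 0.9, 0.8]
gripper_width: 1.001
t 27.2 pos [0.4676 0.2972 0.1273] yaw -79.84 F [0.4 0.9 0.8] w 87.1 j [ 0.31  0.37 -1.09  1.78  0.36  1.2  -2.28]
shift cm in tool axes [0.07 0.05 0.38]
turn deg [-0.11  0.    0.06]
shift after turn [0.07 0.05 0.38]
```

```bash
python3 -m jog '[{"xyz":[0,0,0.2],"angular":[0,0,0],"jaw":1},{"xyz":[0,0,0],"angular":[0,0,0],"jaw":0.3},{"xyz":[0,0,0],"angular":[0,0,0],"jaw":-1},{"xyz":[0,0,0],"angular":[0,0,0],"jaw":-1},{"xyz":[0,0,0],"angular":[0,0,0],"jaw":-1},{"xyz":[0,0,0],"angular":[0,0,0],"jaw":-1},{"xyz":[0,0,0],"angular":[0,0,0],"jaw":-1}]' 20; python3 plan.py 0.4672 0.2964 0.1235 -79.9
```

```text
time_s: 27.9
eef_pos: [0.4666, 0.2973, 0.124]
orientation: [[0.177, -0.984, -0.0], [-0.984, -0.177, -0.0], [0.0, 0.0, -1.0]]
ft_force: [0.2, 0.0, 1.7]
gripper_width: 0.544
t 27.9 pos [0.4666 0.2973 0.124 ] yaw -79.78 F [0.2 0.  1.7] w 47.4 j [ 0.3   0.38 -1.09  1.79  0.36  1.2  -2.28]
shift cm in tool axes [ 0.1  -0.04  0.05]
turn deg [ 0.01 -0.01  0.12]
shift after turn [ 0.1  -0.04  0.05]
```

```bash
python3 -m jog '[{"xyz":[0,0,-1],"angular":[0,0,0],"jaw":-1},{"xyz":[0,0,-2],"angular":[0,0,0],"jaw":-1},{"xyz":[0,0,-2],"angular":[0,0,0],"jaw":-1},{"xyz":[1,-0.2,0],"angular":[0,0,0],"jaw":-1},{"xyz":[2.5,-0.6,0],"angular":[0,0,0],"jaw":-1},{"xyz":[3,-0.8,0],"angular":[0,0,0],"jaw":-1},{"xyz":[3,-0.8,0],"angular":[0,0,0],"jaw":-1},{"xyz":[3,-0.8,0],"angular":[0,0,0],"jaw":-1},{"xyz":[3,-0.7,0],"angular":[0,0,0],"jaw":-1},{"xyz":[2.4,-0.5,0],"angular":[0,0,0],"jaw":-1},{"xyz":[1,-0.2,0],"angular":[0,0,0],"jaw":-1},{"xyz":[0,0,0],"angular":[0,0,0],"jaw":-1}]' ; python3 plan.py 0.545 0.1195 0.132 -79.9
```

```text
time_s: 29.1
eef_pos: [0.5456, 0.1173, 0.1732]
orientation: [[0.174, -0.985, -0.001], [-0.985, -0.174, -0.001], [0.0, 0.001, -1.0]]
ft_force: [0.4, 1.0, -1.2]
gripper_width: 0.545
t 29.1 pos [0.5456 0.1173 0.1732] yaw -79.99 F [ 0.4  1.  -1.2] w 47.4 j [ 0.65  0.32 -1.07  1.72  0.29  1.28 -1.88]
shift cm in tool axes [-0.23  0.01  4.12]
turn deg [ 0.07 -0.02 -0.09]
shift after turn [-0.23  0.02  4.12]
```

```bash
python3 -m jog '[{"xyz":[0,0,1],"angular":[0,0,0],"jaw":-1},{"xyz":[0,0,1.2],"angular":[0,0,0],"jaw":-1},{"xyz":[0,0,0.6],"angular":[0,0,0],"jaw":-1},{"xyz":[0,0,0],"angular":[0,0,0],"jaw":-1},{"xyz":[0,0,0],"angular":[0,0,0],"jaw":-1}]' ; python3 plan.py 0.545 0.1195 0.132 -79.9
python3 - <<'E'
from h import *
snap("scene","pics/s14.png")
c,_=snap("wrist","pics/w14.png")
E
```

```text
time_s: 29.6
eef_pos: [0.5451, 0.1202, 0.1458]
orientation: [[0.179, -0.984, -0.0], [-0.984, -0.179, 0.0], [-0.0, 0.0, -1.0]]
ft_force: [-0.1, -0.2, -1.8]
gripper_width: 0.549
t 29.6 pos [0.5451 0.1202 0.1458] yaw -79.71 F [-0.1 -0.2 -1.8] w 47.7 j [ 0.63  0.35 -1.06  1.75  0.32  1.23 -1.9 ]
shift cm in tool axes [0.07 0.02 1.38]
turn deg [0.02 0.01 0.19]
shift after turn [0.07 0.02 1.38]
```

View pics/s14.png

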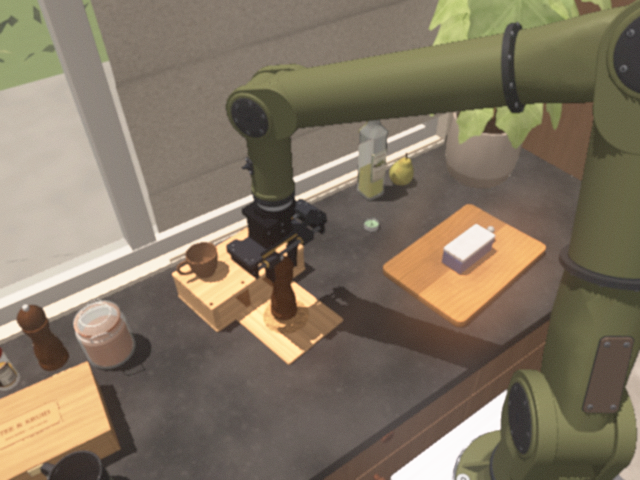

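View pics/w14.png

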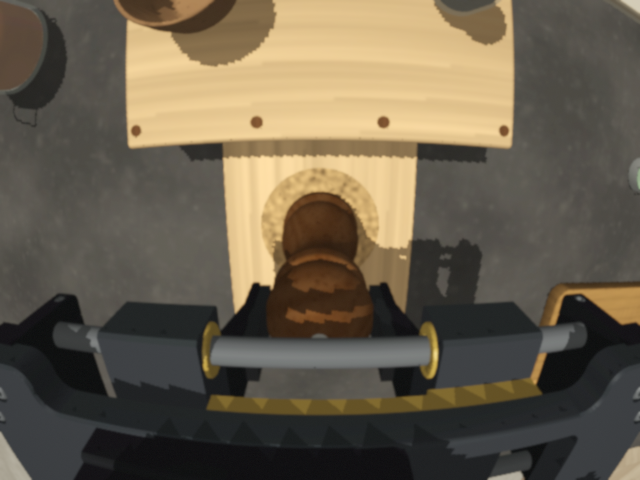

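The mill hangs over the disc, with its foot at (320,225) and the disc at about (320,220). The tin is on the board at (469,248). Lowering.

```bash
python3 -m jog '[{"xyz":[0,0,0.7],"angular":[0,0,0],"jaw":-1},{"xyz":[0,0,0.3],"angular":[0,0,0],"jaw":-1},{"xyz":[0,0,0.1],"angular":[0,0,0],"jaw":-1},{"xyz":[0,0,0],"angular":[0,0,0],"jaw":-1},{"xyz":[0,0,0],"angular":[0,0,0],"jaw":-1}]' ; python3 plan.py 0.545 0.1195 0.132 -79.9; python3 -m jog '[{"xyz":[0,0,0.1],"angular":[0,0,0],"jaw":-1},{"xyz":[0,0,0],"angular":[0,0,0],"jaw":-1}]'
```

```text
time_s: 30.2
eef_pos: [0.5454, 0.1195, 0.1351]
orientation: [[0.177, -0.984, 0.0], [-0.984, -0.177, -0.0], [0.0, -0.0, -1.0]]
ft_force: [-0.1, 0.0, -2.3]
gripper_width: 0.545
t 30.2 pos [0.5454 0.1195 0.1351] yaw -79.78 F [-0.1  0.  -2.3] w 47.5 j [ 0.62  0.36 -1.05  1.77  0.33  1.21 -1.91]
shift cm in tool axes [-0.    0.04  0.31]
turn deg [-0.   -0.    0.12]
shift after turn [-0.    0.04  0.31]
time_s: 30.4
eef_pos: [0.5454, 0.1195, 0.134]
orientation: [[0.177, -0.984, 0.0], [-0.984, -0.177, -0.0], [0.0, -0.0, -1.0]]
ft_force: [0.1, 0.3, -1.8]
gripper_width: 0.541
```

```bash
python3 -m jog '[{"xyz":[0,0,0.1],"angular":[0,0,0],"jaw":-1},{"xyz":[0,0,0],"angular":[0,0,0],"jaw":-1},{"xyz":[0,0,0],"angular":[0,0,0],"jaw":-1}]';python3 -m jog '[{"xyz":[0,0,0.1],"angular":[0,0,0],"jaw":-1},{"xyz":[0,0,0],"angular":[0,0,0],"jaw":-1},{"xyz":[0,0,0],"angular":[0,0,0],"jaw":-1}]'
```

```text
time_s: 30.7
eef_pos: [0.5454, 0.1195, 0.133]
orientation: [[0.177, -0.984, -0.0], [-0.984, -0.177, -0.0], [0.0, 0.0, -1.0]]
ft_force: [-0.2, -0.2, -1.2]
gripper_width: 0.546
time_s: 31.0
eef_pos: [0.5454, 0.1195, 0.132]
orientation: [[0.177, -0.984, 0.0], [-0.984, -0.177, -0.0], [0.0, -0.0, -1.0]]
ft_force: [-0.3, 0.2, -1.4]
gripper_width: 0.542
```

```bash
python3 -m jog '[{"xyz":[0,0,0.1],"angular":[0,0,0],"jaw":-1},{"xyz":[0,0,0],"angular":[0,0,0],"jaw":-1},{"xyz":[0,0,0],"angular":[0,0,0],"jaw":-1}]'
```

```text
time_s: 31.3
eef_pos: [0.5461, 0.1197, 0.132]
orientation: [[0.177, -0.984, 0.002], [-0.984, -0.177, 0.0], [0.0, -0.002, -1.0]]
ft_force: [-0.8, -1.3, 6.3]
gripper_width: 0.546
```

The mill is in firm contact with the deck (+6.3 N). Easing off 1 mm, releasing and rising.

```bash
python3 -m jog '[{"xyz":[0,0,-0.1],"angular":[0,0,0],"jaw":-1},{"xyz":[0,0,0],"angular":[0,0,0],"jaw":0.3},{"xyz":[0,0,0],"angular":[0,0,0],"jaw":0.6},{"xyz":[0,0,0],"angular":[0,0,0],"jaw":1},{"xyz":[0,0,0],"angular":[0,0,0],"jaw":1},{"xyz":[0,0,-1.5],"angular":[0,0,0],"jaw":1},{"xyz":[0,0,-3],"angular":[0,0,0],"jaw":1},{"xyz":[0,0,-4],"angular":[0,0,0],"jaw":1},{"xyz":[0,0,-4],"angular":[0,0,0],"jaw":1},{"xyz":[0,0,-3],"angular":[0,0,0],"jaw":1},{"xyz":[0,0,0],"angular":[0,0,0],"jaw":1},{"xyz":[0,0,0],"angular":[0,0,0],"jaw":1}]'
python3 - <<'E'
from h import *
c,_=snap("wrist","pics/w15.png");snap("scene","pics/s15.png"); print(wproj(c,[.5455,.1197,.175]),wproj(c,[.545,.1195,.008]))
E
```

```text
time_s: 32.5
eef_pos: [0.5457, 0.1198, 0.2882]
orientation: [[0.177, -0.984, 0.002], [-0.984, -0.177, -0.0], [0.001, -0.002, -1.0]]
ft_force: [0.8, 1.0, -1.3]
gripper_width: 0.996
[318.60549041 236.48281961] [318.8129236  196.11598326]
```

View pics/w15.png

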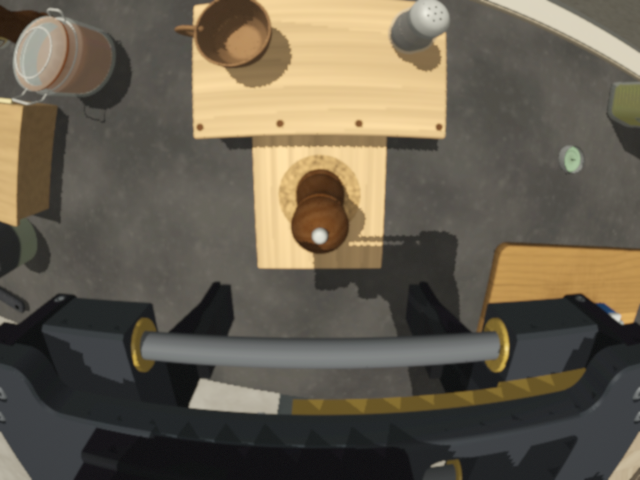

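The button is at (319,236), where it was predicted, and the disc's ring shows evenly round (320,193). Clearing the view for a last check from above.

```bash
python3 -m jog '[{"xyz":[3,1,-1],"angular":[0,0,0],"jaw":1},{"xyz":[3,1,0],"angular":[0,0,0],"jaw":1},{"xyz":[3,1,0],"angular":[0,0,0],"jaw":1},{"xyz":[3,1,0],"angular":[0,0,0],"jaw":1},{"xyz":[3,0,0],"angular":[0,0,0],"jaw":1},{"xyz":[0,0,0],"angular":[0,0,0],"jaw":1},{"xyz":[0,0,0],"angular":[0,0,0],"jaw":1}]'
python3 - <<'E'
from h import *
snap("top","pics/t16.png")
c,_=snap("scene","pics/s16.png")
E
```

```text
time_s: 33.3
eef_pos: [0.532, -0.0357, 0.2958]
orientation: [[0.176, -0.984, -0.002], [-0.984, -0.176, 0.001], [-0.002, 0.002, -1.0]]
ft_force: [0.1, -0.1, 0.6]
gripper_width: 1.003
```

View pics/t16.png

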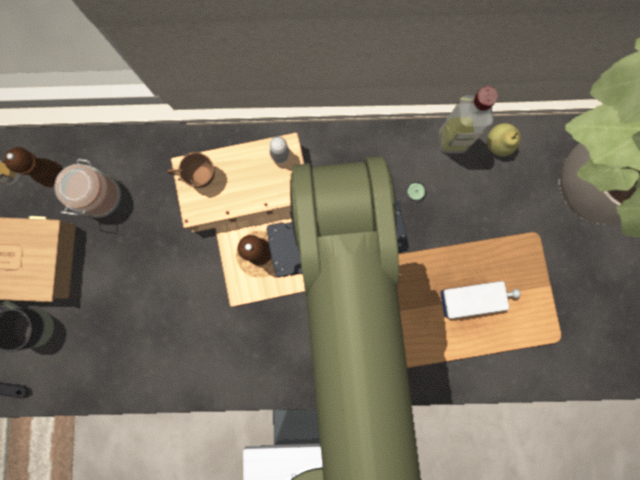

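View pics/s16.png

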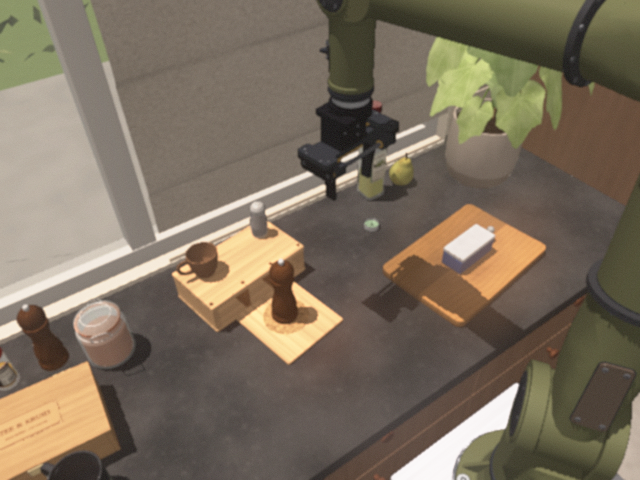

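The mill stands on its disc and the tin lies along the board at (477,300). The cup, salt shaker and tea light are where they were at the start.

Run:
```python
from h import *
c=get_calibration("top")
im=cv2.imread("pics/t16.png").astype(int)
sub=im[238:258,240:262].min(2); w=np.clip(sub-150,0,None); yy,xx=np.mgrid[238:258,240:262]; u=((w*xx).sum()/w.sum(),(w*yy).sum()/w.sum()); print(u)
print("mill",back(c,u,.175).round(4),"disc .5437 .1186")
P=np.array([back(c,q,.072) for q in [(443,291),(505,283),(508,310),(446,319)]]).mean(0)
b=np.array([.4375,-.3139]);a=.131;d=P[:2]-b; print("tin in board",np.c_[[np.cos(a),-np.sin(a)],[np.sin(a),np.cos(a)]].T@d)
for q,u0 in [("light_mid",0),("salt_mid",0),("cup_mid",0)]:
    for r in cut_out(q,"top")[:2]: print(q,round(r["conf"],2),np.argwhere(r["mask"]).mean(0)[::-1].round(1))
```

```text
(np.float64(247.7239641657335), np.float64(246.33650615901456))
mill [0.5445 0.1194 0.175 ] disc .5437 .1186
tin in board [-0.00324883  0.00166799]
light_mid 0.65 [415.9 190.7]
salt_mid 0.82 [279.1 150.1]
cup_mid 0.76 [195.5 169.8]
```

Everything agrees, so I'm handing the job in.

Run:
```python
from workcell import *
print(get_obs()["time_s"]); print(job_done())
```

```text
33.55
the job is handed in; nothing more can be done
None
```

The job is handed in after 33.5 s of the 69 s allowed, and my last checks show everything where you asked for it. The hand-in gives no verdict, so these are my own measurements.

**What I did**
- I lifted the mill by its head and set it upright on the worktop to the left of the deck.
- I drew the tin about 15 cm straight out by its knob onto the deck and let go.
- I took the tin again by its sides and stood it lengthwise on the board.
- I put the mill back on its cork disc.

**Last checks from the cameras**
- **Tin:** its centre is within about 4 mm of the board's centre, along the board's long side.
- **Mill:** it stands upright about 1 mm from the disc's centre. My position readings scattered by 2–4 mm, well inside the 25 mm allowed.
- **Tea light and salt shaker:** neither has moved; the top camera shows each within half a pixel of where it started.
- **Cup:** the network had not found the cup in the first top picture, so I compared it by eye only. It looks unmoved.
- **Forces and contact:** the force readings I saw, taken at the end of each move, stayed under about 8 N. The open gripper hangs clear of everything.

No check failed or disagreed beyond that scatter.

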